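Load the last vial in the dry-block heater and latch its lid

ROBOT

A 6-joint arm with a two-finger parallel gripper is mounted at the origin on the work surface. World frame = base frame: x ahead of the robot, y to its left, z up, the work surface at z = 0. Lengths are in m, angles in rad, forces in N, time in s.
With the tool pointing down it reaches from about 0.375 to 0.975 m from the base axis. Payload 3.8 kg.
Tool frame: the origin (TCP) lies at the very end of the fingers, on their centre line; the grasp point (between the pads) lies 19 mm behind it; z points along the fingers, y is the direction in which the jaws open and shut (so a half turn about z gives the same grasp; the last joint's range is limited). The gripper opens to 85 mm and grips with 20 to 120 N. Pads are 22 mm wide; open, the fingers measure 114 mm over their backs; the gripper's body (76 mm by 85 mm) begins 54 mm behind the grasp point. The pads swing forward as they close: fully open they stand 13 mm farther back than shut.
Start: joints at [-1.312, 0.264, 1.604, -0, 1.274, -0.037], TCP at [0.197, -0.646, 0.231] pointing down, gripper open.
Joint ranges: [-2.63, 2.63], [-0.94, 2.18], [0.31, 2.57], [-1.31, 4.45], [0, 2.66], [-2.55, 2.55]. Speed limits (rad/s): [2.57, 2.57, 3.14, 3.14, 3.14, 3.14].

INTERFACE

Orientations are given as a rotation vector (axis times angle).
In Python, from workcell import bot, viewer, finish_job gives the robot as it stands.
- The arm moves only by the tool servo_tool, never from a script. Its argument "plan" is a list that holds one entry, the list of rows, each a list of 6 numbers: the shift along the tool's x, y, z in cm, then the turn, a rotation vector about the tool's x, y, z in degrees. A call has 1 to 20 rows; each row is the pose to reach, as a shift and turn from the pose measured when the call began, along the tool's axes at that moment; what a row does not reach only later rows make up. A row lasts 1/12 s, in which the tool goes at most 41.7 mm and 7.16 degrees, less where a joint would pass 70% of its speed; a pose out of reach is approached as far as the arm can. A call with a gripper value outside its range is refused whole. "claw" is the finger opening in cm, from 0 to 8.54, set as the call begins (left out, the last holds). The fingers move at their own pace and stop on an object; "grip_force" is the grip in N (left out, the last holds). Time passes only in rows, so rows that repeat a pose let the fingers close. It gives the time, the measured TCP pose, the force and the opening at its end, in the units of the state.
- bot.read_state(): the state, without advancing time (a new reading comes with each control period).
- viewer.read_camera(name): name is "side" or "top" or "wrist"; returns a dict with "color" (420x560x3 uint8, red, green, blue), "fx", "fy", "cx", "cy" (pixels), "eye" and "rotation" of the camera in the world; the wrist camera has in their place "T_tool_cam" (4x4, takes a point from camera to tool coordinates, whose origin is the TCP and whose axes are the flange's). Camera axes: x right, y down, z forward; pixel columns grow to the right and rows downward; lengths in m; the calibration is good to about 2 mm. A picture is of the moment at which its call begins: read the wrist's pose just before it. There is no depth.
- finish_job(): hands the job in, once; it reports no verdict.
The state is a dict: "time": time; "q": joint angles; "joint_vel": joint speeds; "joint_torque": joint torques, N m; "tool_pos": TCP position; "tcp_rot": TCP orientation; "wrist_force": force on the tool from outside, world axes, zero at the start; "torque": the same for the moment, N m; "width": opening from 0.0 (shut) to 1.0 (fully open).
Only numpy, scipy, OpenCV 4.12 (cv2) and the standard library are available. Lean on these libraries where they do the work, as an engineer would, in place of code of your own. Each camera call takes 0.05 s, during which the arm holds its last target.

TASK

Stand the blue-capped vial in the one empty well of the dry-block heater, all the way down. Then push the heater's open lid over past upright from behind and let go so that it falls shut by its own weight, and finally lean on its front edge, gently and only as hard as needed, until the spring catch holds the lid down. Do not slam or force anything (the vials are glass) and leave the other vials and bench things where they are.

Things in the scene. Friction and masses are not known exactly. Their poses are not given: they have to be found in the camera images.
- heater: Dry-block heater: light grey bench instrument, 240 mm deep (x) by 200 mm wide (y), fixed. Origin: centre of its underside, 0 to 8 mm above the bench (levelling feet). z up; x from its front (sloping blue-grey control panel) to its rear (lid hinge). Deck and the 110 mm square aluminium block in it: 115 mm above the origin. Four wells 32 mm wide, 36 mm deep, sharp-edged, at x, y = +-32 mm.
- well (a point): Centre of the floor of the empty well (heater x = -32 mm, y = +32 mm), 36 mm below the deck. The only empty one of the four.
- lid (a joint): Lid angle (rad): 1.57 upright, 1.95 leaning back on its stop. Starts open, upright or leaning back. Lid about 0.45 kg; the hinge is damped and a little stiff: near upright the lid stays where it is left; 0.3 to 0.45 rad forward of upright (1.25 to 1.1) it begins to fall by itself, taking 2 to 4 s. Fallen but not caught it rests at about 0.09; caught, it stays at 0.008 to 0.047.
- lid_hinge (a point): Middle of the lid's hinge line, 22 mm above the deck at heater x = +85 mm, along the heater's y. Two rubber spring buffers near the deck's front corners stand 15 mm high and hold a fallen lid's lip well above shut. A steel spring hook, about 20 mm high, stands at heater x = -62 mm, y = 0.
- lid_lip (a point): Middle of the front edge of the lid's lip (110 mm long, 18 mm deep, 12 mm thick), on its outer face, 188 mm from the hinge; press here. At lid angle 0 it is 42 mm above the deck. The lid is a hollow grey shell 176 mm wide; its flat outer face lies 20 mm off the hinge line: on top when shut, at the rear when open.
- blue_vial: The vial to load: straight glass vial with a blue screw cap (cap 16 mm high), 28 mm diameter all the way up, 61 mm tall, 35 g, standing on the pale blue bench pad (3 mm thick). Origin: centre of its underside, z up its axis.
- spare_vial: Same vial with a white cap, on the pad. Leave it alone.
- white_vial0: White-capped vial standing in the well at heater x = +32 mm, y = +32 mm; sticks out 25 mm above the deck. Leave it alone.
- white_vial1: White-capped vial in the well at heater x = +32 mm, y = -32 mm. Leave it alone.
- white_vial2: White-capped vial in the well at heater x = -32 mm, y = -32 mm. Leave it alone.
- beaker: Glass beaker, 68 mm diameter, 90 mm tall. Leave it alone.
- amber_bottle: Amber bottle, 68 mm diameter, 140 mm tall. Leave it alone.
- reagent_jar: White jar with blue cap, 64 mm diameter, 85 mm tall. Leave it alone.
- marker: White and red marker pen lying on the bench, 140 mm long. Leave it alone.
- spatula: Steel lab spoon-spatula lying on the bench, 180 mm long. Leave it alone.
- deck_front (a point): Middle of the deck's front edge (heater x = -112 mm), under the lip of the shut lid. Hook and lid stop sit on a bracket set by screws, so where the lid shuts differs by up to 6 mm from unit to unit (angle 0 to 0.036) and must be felt: from rest the lip takes a push rising softly to 5 to 14 N, with a slight give as the hook snaps over, in the last 1.5 mm before the hard stop, where the force climbs steeply.
Things that resemble listed ones, but are neither listed nor needed, are in the scene too. Leave any turquoise look-alike of the blue_vial alone.

How it is judged:
By the outcome, as a careful person would: the job done as asked, in the order asked, and still so for the second after the job is handed in, with the robot touching nothing.
It also fails if it takes over 69 s, if anything falls off the work surface, if the arm or the gripper's body presses on something with over 40 N, if the wrist force passes 120 N, or if a joint passes its speed limit or range.

## Working session

There is one attempt and no reset: what is moved stays moved. The work goes in short steps, Python scripts to look and compute and a tool call to move; the robot and the scene stay as the last step left them, time stands still between calls to the robot, and variables do not carry over. Pictures are saved under pics/ and viewed, and the job is handed in when it is done.

Besides the shell and the picture viewer there is one more tool, called after "Emit:" as a command line: name --argument value ..., lists and objects as JSON in quotes. servo_tool: Moves the arm, as the interface text tells. Its arguments: {"type":"object","properties":{"plan":{"type":"array"},"claw":{"type":"number"},"grip_force":{"type":"number"}},"required":["plan"]}

```bash
ls; mkdir -p pics; cat > h.py <<'E'
import numpy as np,cv2
from workcell import bot,viewer,finish_job
from scipy.spatial.transform import Rotation as R
def snap(n,f):
    s=bot.read_state(); c=viewer.read_camera(n); cv2.imwrite('pics/'+f,c['color'][:,:,::-1]); return s,c
def campose(n,s,c):
    if n=='wrist':
        T=np.eye(4);T[:3,:3]=R.from_rotvec(s['tcp_rot']).as_matrix();T[:3,3]=s['tool_pos'];M=T@c['T_tool_cam'];return M[:3,:3],M[:3,3]
    return np.array(c['rotation']),np.array(c['eye'])
E
python3 - <<'E'
from h import *
import pickle
for n in ['side','top','wrist']:
    s,c=snap(n,n+'0.png'); r,e=campose(n,s,c); print(n,c['fx'],c['fy'],c['cx'],c['cy'],e,r.round(4).tolist())
    pickle.dump((s,c),open(n+'0.pkl','wb'))
print(s)
E
```

```text
pics
side 399.7644004815946 399.7644004815946 276.29090325468053 207.63352469660717 [-0.08836223 -0.61629793  0.8795516 ] [-2.1518, 0.9409, -0.3967]
top 418.9088438701308 418.9088438701308 275.47832448556005 213.9011358986052 [0.41228557 0.00283184 1.30212032] [-2.1778, 2.1916, -0.1193]
wrist 329.7216641177443 329.7216641177443 275.6985451849665 214.46633464241845 [ 0.27713746 -0.62009718  0.37226395] [[0.2924, -0.9048, -0.3096], [-0.9563, -0.2778, -0.0913], [-0.0034, 0.3228, -0.9465]]
{'time': 0.1, 'q': array([-1.31190739e+00,  2.64689086e-01,  1.60527196e+00, -1.80972522e-05,
        1.27370505e+00, -3.68896859e-02]), 'joint_vel': array([-0.00032785, -0.00208385, -0.00406307, -0.00091737, -0.00144397,
       -0.00018695]), 'joint_torque': array([ 1.82933738e-03, -5.16701746e+01, -3.68590021e+01,  1.25543161e-04,
        6.31603121e-03, -2.90889079e-05]), 'tool_pos': array([ 0.19657742, -0.64503201,  0.23006029]), 'tcp_rot': array([-3.10526240e+00, -4.62621120e-01,  3.87530308e-04]), 'wrist_force': array([-0.44935381,  0.77171927, -0.00816586]), 'torque': array([ 0.01891824, -0.01431526, -0.02906098]), 'width': 0.9995546473449212}
```

View pics/side0.png

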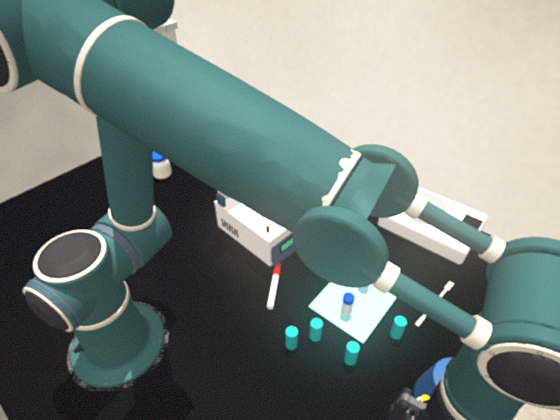

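View pics/top0.png

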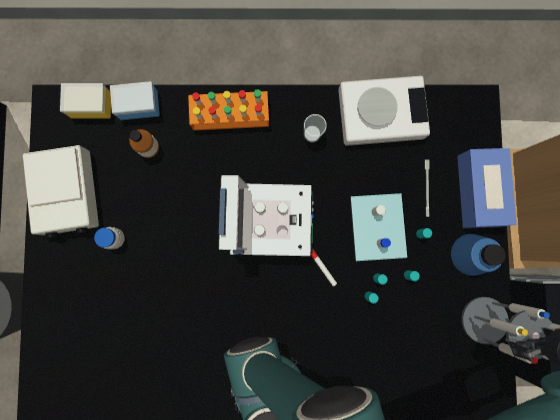

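View pics/wrist0.png

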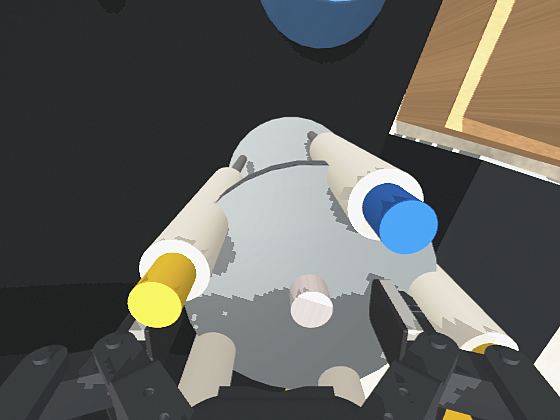

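```bash
cat >> h.py <<'E'
def P(n,s,c):
    r,e=campose(n,s,c)
    if r.ndim==1: r=R.from_rotvec(r).as_matrix()
    return r,e
def px2z(n,s,c,u,v,z):
    r,e=P(n,s,c); d=r@np.array([(u-c['cx'])/c['fx'],(v-c['cy'])/c['fy'],1]); return e+d*(z-e[2])/d[2]
def proj(n,s,c,p):
    r,e=P(n,s,c); q=(np.atleast_2d(p)-e)@r; return np.c_[q[:,0]/q[:,2]*c['fx']+c['cx'],q[:,1]/q[:,2]*c['fy']+c['cy']]
def tri(obs):
    A=np.zeros((3,3));b=np.zeros(3)
    for n,s,c,u,v in obs:
        r,e=P(n,s,c);d=r@np.array([(u-c['cx'])/c['fx'],(v-c['cy'])/c['fy'],1]);d/=np.linalg.norm(d);M=np.eye(3)-np.outer(d,d);A+=M;b+=M@e
    return np.linalg.solve(A,b)
def crop(f,x0,x1,y0,y1,k,o):
    im=cv2.imread('pics/'+f)[y0:y1,x0:x1]; cv2.imwrite('pics/'+o,cv2.resize(im,None,fx=k,fy=k,interpolation=cv2.INTER_CUBIC))
E
python3 - <<'E'
from h import *
crop('top0.png',205,435,160,310,3.4,'top0c.png')
crop('side0.png',200,480,180,370,2.8,'side0c.png')
E
```

```text
(no output)
```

View pics/top0c.png

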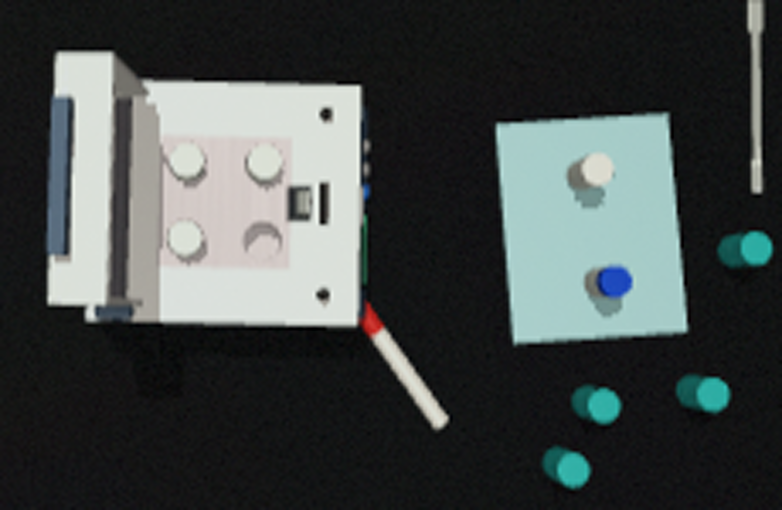

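View pics/side0c.png

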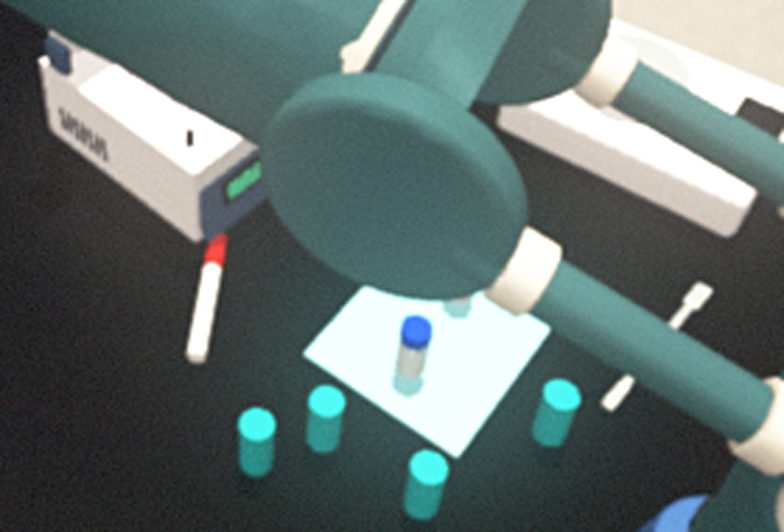

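```bash
python3 - <<'E'
from h import *
import pickle
T=pickle.load(open('top0.pkl','rb'));S=pickle.load(open('side0.pkl','rb'))
t=lambda u,v:(205+u/3.4-.35,160+v/3.4-.35)
b=t(614,282);sd=(348.6-.3,296.8-.3)
print('blue',tri([('top',*T,*b),('side',*S,*sd)]),px2z('top',*T,*b,.064))
print('spare',px2z('top',*T,*t(597,169),.064))
for z in (.140,):
  for n,p in dict(v0=(186,240),v1=(186,161),v2=(265,162)).items(): print(n,px2z('top',*T,*t(*p),z+.004).round(4))
print('empty rim',px2z('top',*T,*t(263,239),.119))
for n,p in dict(fl=(362,327),fr=(361,85),bl=(158,322)).items(): print(n,px2z('top',*T,*t(*p),.119).round(4))
for n,p in dict(lidtopR=(56,52),lidtopRf=(113,52),lidtopL=(47,304)).items(): print(n,px2z('top',*T,*t(*p),.32).round(4))
# side front-left deck corner
c=(200+201/2.8-.3,180+185/2.8-.3); print('fl side',px2z('side',*S,*c,.119), proj('top',*T,[0.35,0,0.1]))
for n,p in dict(teal1=(569,469),t2=(603,406),t3=(714,394),t4=(756,248)).items(): print(n,px2z('top',*T,*t(*p),.06).round(4))
E
```

```text
blue [ 0.43730276 -0.34796432  0.06230794] [ 0.43636966 -0.34649123  0.064     ]
spare [ 0.53546147 -0.33453506  0.064     ]
v0 [0.4713 0.0248 0.144 ]
v1 [0.5358 0.0246 0.144 ]
v2 [ 0.5347 -0.04    0.144 ]
empty rim [ 0.47296157 -0.03867892  0.119     ]
fl [ 0.3995 -0.1201  0.119 ]
fr [ 0.602  -0.1222  0.119 ]
bl [0.4049 0.0487 0.119 ]
lidtopR [0.5939 0.1115 0.32  ]
lidtopRf [0.5937 0.0719 0.32  ]
lidtopL [0.419  0.1169 0.32  ]
fl side [ 0.39579039 -0.13371631  0.119     ] [[268.55092959 273.57500567]]
teal1 [ 0.2755 -0.3036  0.06  ]
t2 [ 0.3291 -0.3347  0.06  ]
t3 [ 0.3387 -0.4321  0.06  ]
t4 [ 0.4654 -0.4739  0.06  ]
```

```bash
cat >> h.py <<'E'
def delta(p,yaw=0.,Rt=None):
    s=bot.read_state(); R0=R.from_rotvec(s['tcp_rot'])
    if Rt is None: Rt=R.from_euler('z',yaw,degrees=True)*R.from_euler('x',180,degrees=True)
    d=R0.inv().apply(np.array(p)-s['tool_pos'])*100; w=(R0.inv()*Rt).as_rotvec(degrees=True)
    print('row',d.round(2).tolist(),w.round(2).tolist(),'dist',np.linalg.norm(d).round(1),'ang',np.linalg.norm(w).round(1))
def st():
    s=bot.read_state();print('t',round(s['time'],2),'p',s['tool_pos'].round(4),'R',R.from_rotvec(s['tcp_rot']).as_matrix()[:,0].round(3),'F',s['wrist_force'].round(2),'w',round(s['width'],3),'q',s['q'].round(2));return s
E
python3 - <<'E'
from h import *
st();delta([.25,-.58,.32],0);delta([.43,-.348,.27],0)
E
```

```text
t 0.15 p [ 0.1966 -0.6451  0.2302] R [0.957 0.291 0.   ] F [-0.46  0.23 -0.83] w 1.001 q [-1.31  0.26  1.61  0.    1.27 -0.04]
row [7.0, -4.69, -8.97] [-0.1, 0.01, 16.95] dist 12.3 ang 16.9
row [30.98, -21.63, -3.94] [-0.1, 0.01, 16.95] dist 38.0 ang 16.9
```

Emit:
servo_tool --plan '[[[1,-1,-4,0,0,3],[3,-2,-7.5,0,0,7],[7,-4.7,-9,0,0,12],[10.5,-7.2,-8.5,0,0,17],[14,-9.7,-8,0,0,17],[17.5,-12.2,-7,0,0,17],[21,-14.7,-6,0,0,17],[24.5,-17.2,-5,0,0,17],[28,-19.5,-4,0,0,17],[30.2,-21,-3.9,0,0,17],[31,-21.6,-3.9,0,0,17],[31,-21.6,-3.9,0,0,17],[31,-21.6,-3.9,0,0,17]]]' --claw 6

```text
time: 1.23
tool_pos: [0.4305, -0.3474, 0.2693]
tcp_rot: [-3.14, -0.003, 0.002]
wrist_force: [-0.2, -0.7, 0.2]
width: 0.706
```

```bash
python3 - <<'E'
from h import *
import pickle
st();r=snap('wrist','w1.png');pickle.dump(r,open('w1.pkl','wb'));r=snap('side','side1.png');pickle.dump(r,open('side1.pkl','wb'))
print(proj('wrist',*pickle.load(open('w1.pkl','rb')),[[.437,-.348,.064],[.5355,-.3345,.064]]))
E
```

```text
t 1.23 p [ 0.4305 -0.3474  0.2693] R [ 1.     0.002 -0.001] F [-0.16 -0.7   0.18] w 0.706 q [-0.72  0.01  1.82  0.    1.31  0.84]
[[277.87122338 178.00711046]
 [264.52001272  78.90499866]]
```

View pics/w1.png

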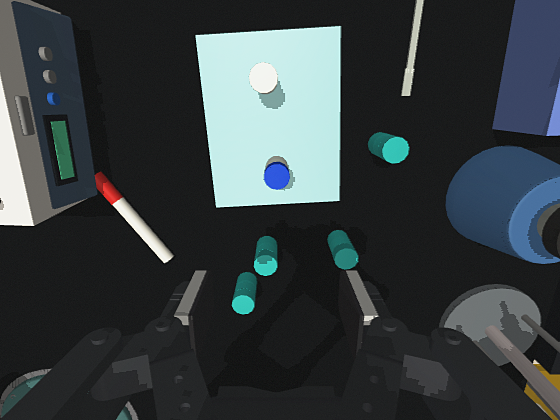

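View pics/side1.png

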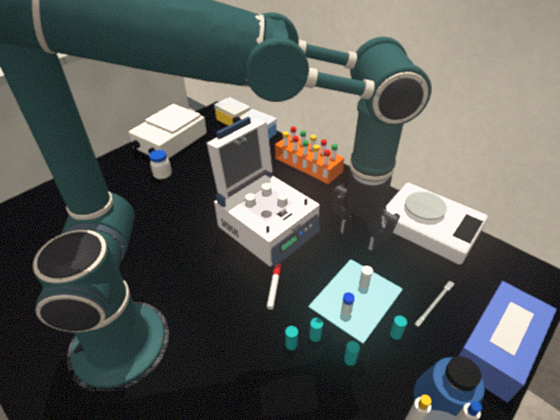

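```bash
python3 - <<'E'
from h import *
import pickle
T=pickle.load(open('top0.pkl','rb'));S=pickle.load(open('side1.pkl','rb'));W=pickle.load(open('w1.pkl','rb'))
def blob(f,box):
    x0,x1,y0,y1=box;im=cv2.cvtColor(cv2.imread('pics/'+f),cv2.COLOR_BGR2HSV)[y0:y1,x0:x1]
    m=((im[...,0]>108)&(im[...,0]<130)&(im[...,1]>150)&(im[...,2]>90)).astype('uint8')
    ys,xs=np.nonzero(m);return xs.mean()+x0,ys.mean()+y0,len(xs)
tb=blob('top0.png',(370,400,230,255));wb=blob('w1.png',(250,310,155,200));sb=blob('side1.png',(335,360,285,310));print(tb,wb,sb)
print(tri([('top',*T,*tb[:2]),('wrist',*W,*wb[:2]),('side',*S,*sb[:2])]))
print(tri([('top',*T,*tb[:2]),('wrist',*W,*wb[:2])]), px2z('wrist',*W,*wb[:2],.064),px2z('top',*T,*tb[:2],.064))
crop('side1.png',190,340,100,270,3.5,'side1c.png')
E
```

```text
(np.float64(385.3970588235294), np.float64(242.41176470588235), 68) (np.float64(276.43963963963967), np.float64(175.29369369369368), 555) (np.float64(348.2371134020619), np.float64(297.87628865979383), 97)
[ 0.43795951 -0.34820691  0.05710655]
[ 0.43798233 -0.34728941  0.05973249] [ 0.43995272 -0.34645397  0.064     ] [ 0.43689716 -0.3469809   0.064     ]
```

View pics/side1c.png

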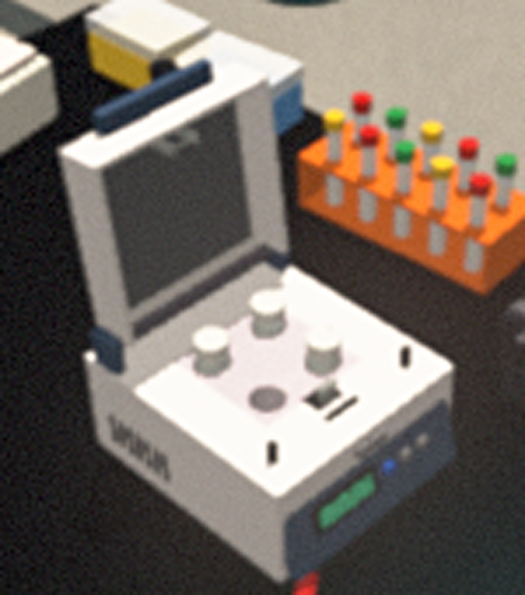

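```bash
python3 - <<'E'
from h import *
import pickle
T=pickle.load(open('top0.pkl','rb'));S=pickle.load(open('side1.pkl','rb'))
t=lambda u,v:(205+u/3.4-.35,160+v/3.4-.35)
s=lambda u,v:(190+u/3.5-.35,100+v/3.5-.35)
for n,a,b in [('well',(263,239),(267,399)),('v0',(186,240),(211,337)),('v1',(186,161),(268,300)),('v2',(265,162),(324,344)),('fl',(362,327),(280,497)),('fr',(361,85),(452,368))]:
    print(n,tri([('top',*T,*t(*a)),('side',*S,*s(*b))]).round(4),px2z('side',*S,*s(*b),.119 if n[0]in'wf' else .144).round(4))
delta([.438,-.3475,.085]);delta([.438,-.3475,.043])
E
```

```text
well [ 0.4731 -0.0388  0.1169] [ 0.4715 -0.0404  0.119 ]
v0 [0.4723 0.0239 0.1456] [0.4747 0.0243 0.144 ]
v1 [0.5371 0.0234 0.1446] [0.539 0.023 0.144]
v2 [ 0.5364 -0.0409  0.1349] [ 0.5295 -0.0486  0.144 ]
fl [ 0.4006 -0.1208  0.1208] [ 0.4029 -0.1204  0.119 ]
fr [ 0.6027 -0.1226  0.1143] [ 0.5983 -0.1256  0.119 ]
row [0.83, -0.12, 18.47] [-0.07, 0.04, -0.07] dist 18.5 ang 0.1
row [0.84, -0.11, 22.67] [-0.07, 0.04, -0.07] dist 22.7 ang 0.1
```

Emit:
servo_tool --plan '[[[0.4,0,3,0,0,0],[0.8,-0.1,7,0,0,0],[0.8,-0.1,11,0,0,0],[0.8,-0.1,14.5,0,0,0],[0.8,-0.1,17,0,0,0],[0.8,-0.1,18.3,0,0,0],[0.8,-0.1,18.5,0,0,0],[0.8,-0.1,18.5,0,0,0]]]' --claw 5

```text
time: 2.0
tool_pos: [0.4371, -0.3485, 0.0846]
tcp_rot: [-3.14, 0.004, 0.002]
wrist_force: [-0.2, 0.7, 0.1]
width: 0.589
```

```bash
python3 - <<'E'
from h import *
st();W=snap('wrist','w2.png')
print(proj('wrist',*W,[[.438,-.3475,.064],[.438,-.3475,.048]]))
print(px2z('wrist',*W,275,292,.064)); delta([.438,-.3475,.043])
E
```

```text
t 2.0 p [ 0.4371 -0.3485  0.0846] R [ 1.    -0.003 -0.001] F [-0.22  0.73  0.12] w 0.589 q [-0.72  0.18  1.99  0.    0.97  0.86]
[[275.92003651 262.01720521]
 [275.98023864 249.61253402]]
[ 0.41907898 -0.34694925  0.064     ]
row [-0.02, -0.17, 4.31] [0.02, -0.04, -0.13] dist 4.3 ang 0.1
```

View pics/w2.png

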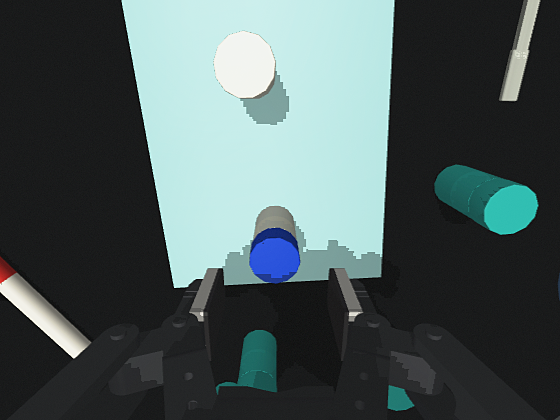

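Emit:
servo_tool --plan '[[[0.2,-0.1,1,0,0,0],[0.2,-0.1,2.2,0,0,0],[0.2,-0.1,3.4,0,0,0],[0.2,-0.1,4,0,0,0],[0.2,-0.1,4.1,0,0,0],[0.2,-0.1,4.1,0,0,0]]]'

```text
time: 2.55
tool_pos: [0.4395, -0.3474, 0.0439]
tcp_rot: [-3.14, 0.003, 0.002]
wrist_force: [-0.2, 0.8, 0.0]
width: 0.588
```

Emit:
servo_tool --plan '[[[0,0,0,0,0,0],[0,0,0,0,0,0],[0,0,0,0,0,0],[0,0,0,0,0,0],[0,0,0,0,0,0],[0,0,0,0,0,0],[0,0,0,0,0,0],[0,0,0,0,0,0]]]' --claw 2.2 --grip_force 25

```text
time: 3.22
tool_pos: [0.4397, -0.3476, 0.0441]
tcp_rot: [-3.141, 0.003, 0.001]
wrist_force: [0.5, 0.3, 1.4]
width: 0.315
```

```bash
python3 - <<'E'
from h import *
st();W=snap('wrist','w3.png')
E
```

```text
t 3.22 p [ 0.4397 -0.3476  0.0441] R [ 1.    -0.002 -0.001] F [0.45 0.31 1.36] w 0.315 q [-0.71  0.24  2.01  0.    0.89  0.86]
```

View pics/w3.png

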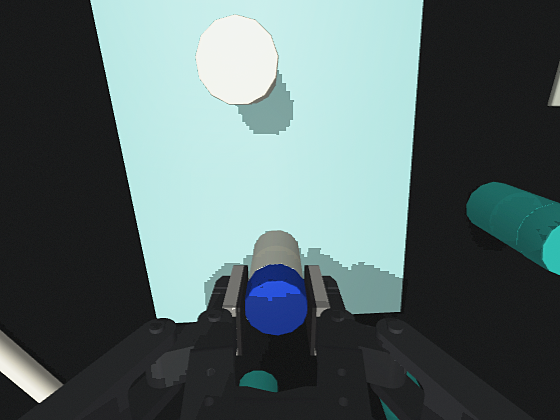

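Emit:
servo_tool --plan '[[[0,0,-0.5,0,0,0],[0,0,-2,0,0,0],[0,0,-4.5,0,0,0],[0,0,-7.5,0,0,0],[0,0,-11,0,0,0],[0,0,-14.5,0,0,0],[0,-2,-17.5,0,0,0],[0.5,-5,-19.5,0,0,0],[1,-8,-20,0,0,0],[1.5,-11.5,-20,0,0,0],[2,-15,-20,0,0,0],[2.5,-18.5,-20,0,0,0],[2.8,-22,-20,0,0,0],[3,-25.5,-20,0,0,0],[3.2,-28.5,-19,0,0,0],[3.3,-30.3,-17.5,0,0,0],[3.3,-30.8,-16.5,0,0,0],[3.3,-30.9,-16,0,0,0],[3.3,-30.9,-16,0,0,0],[3.3,-30.9,-16,0,0,0]]]'

```text
time: 4.93
tool_pos: [0.4733, -0.0397, 0.2044]
tcp_rot: [-3.141, 0.004, 0.002]
wrist_force: [0.2, -0.0, -0.4]
width: 0.316
```

```bash
python3 - <<'E'
from h import *
import pickle
st();W=snap('wrist','w4.png');T=snap('top','top4.png');S=snap('side','side4.png')
for n,x in [('w4',W),('top4',T),('side4',S)]: pickle.dump(x,open(n+'.pkl','wb'))
crop('side4.png',190,340,100,270,3.5,'side4c.png')
E
```

```text
t 4.93 p [ 0.4733 -0.0397  0.2044] R [ 1.    -0.003 -0.001] F [ 0.21 -0.01 -0.35] w 0.316 q [-0.14 -0.1   2.05  0.    1.2   1.44]
```

View pics/w4.png

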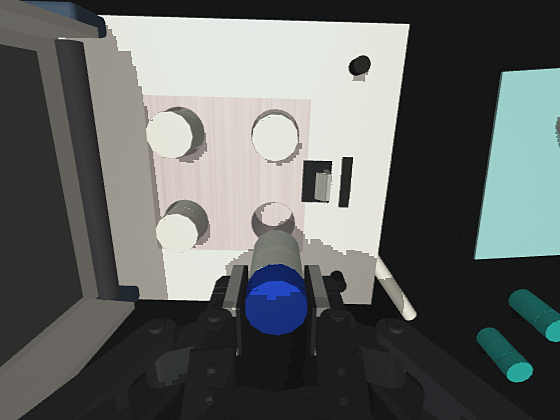

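View pics/side4c.png

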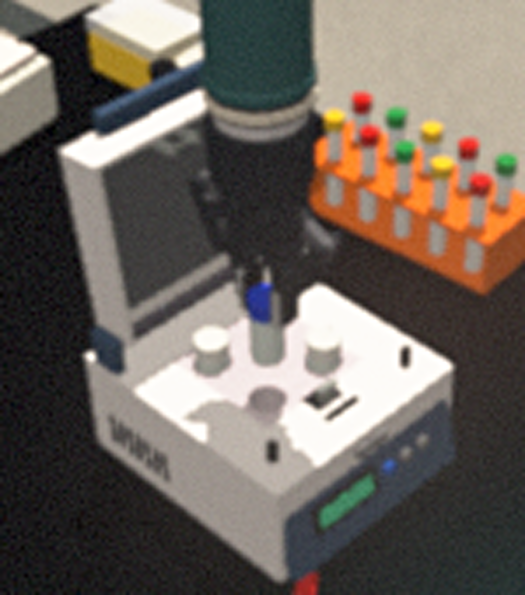

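```bash
python3 - <<'E'
from h import *
import pickle
crop('w4.png',130,420,80,340,2.75,'w4c.png')
W=pickle.load(open('w4.pkl','rb'))
for n,u,v,z in [('v0',178,233,.144),('v1',171,133,.144),('v2',275,137,.144),('held',276,306,.2244)]: print(n,px2z('wrist',*W,u,v,z).round(4))
E
```

```text
v0 [0.4753 0.0262 0.144 ]
v1 [0.5398 0.0241 0.144 ]
v2 [ 0.5374 -0.0382  0.144 ]
held [ 0.4739 -0.0388  0.2244]
```

View pics/w4c.png

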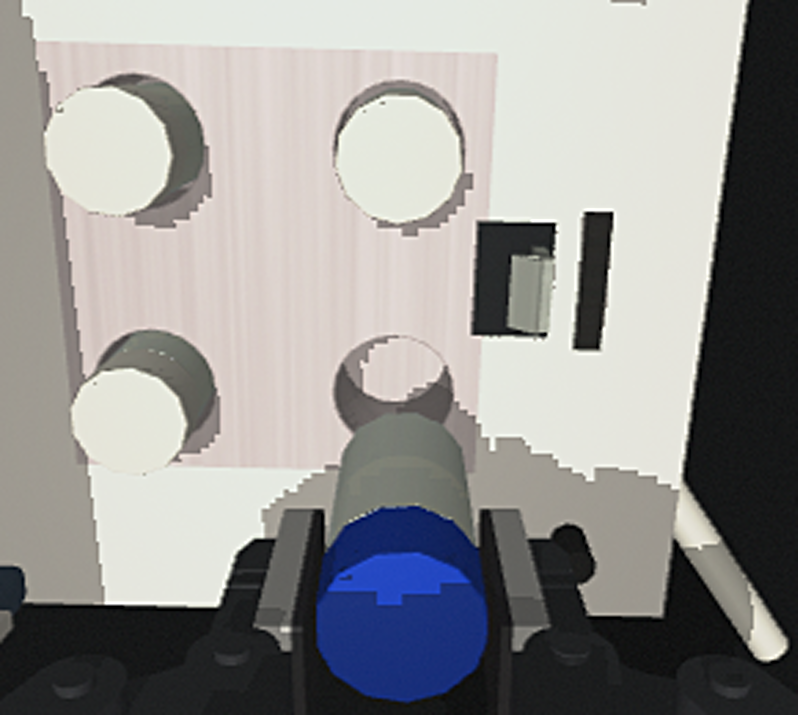

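```bash
python3 - <<'E'
from h import *
import pickle
W=pickle.load(open('w4.pkl','rb'))
w=lambda u,v:(130+u/2.75-.3,80+v/2.75-.3)
for n,p in [('tr',(497,53)),('br',(475,471)),('wL',(334,395)),('wR',(453,395)),('wT',(393,335)),('deckR',(748,0)),('deckR2',(664,617))]: print(n,px2z('wrist',*W,*w(*p),.118).round(4),px2z('wrist',*W,*w(*p),.122).round(4))
c=px2z('wrist',*W,*w(393.5,390),.118)
# project circle
for z in(.115,.118,.122):
  for cx,cy in [(.473,-.0385),(.475,-.0385),(.4735,-.0395)]:
    th=np.linspace(0,2*np.pi,73);q=proj('wrist',*W,np.c_[cx+.016*np.cos(th),cy+.016*np.sin(th),0*th+z]);q=(q-[130,80]+.3)*2.75
    print(z,cx,cy,'L',q[:,0].min().round(),'R',q[:,0].max().round(),'T',q[:,1].min().round())
# bottom edge of held vial
for dx,dy in [(0,0)]:
    th=np.linspace(0,2*np.pi,73)
    for cx,cy,z in [(.4733,-.0397,.2044-.041),(.4739,-.0388,.2044-.041),(.4733,-.0397,.2244),(.4739,-.0388,.2244)]:
        q=proj('wrist',*W,np.c_[cx+.014*np.cos(th),cy+.014*np.sin(th),0*th+z]);q=(q-[130,80]+.3)*2.75
        print('vial',z,'L',q[:,0].min().round(),'R',q[:,0].max().round(),'T',q[:,1].min().round(),'B',q[:,1].max().round())
E
```

```text
tr [ 0.5591 -0.0613  0.118 ] [ 0.559  -0.0609  0.122 ]
br [ 0.4498 -0.0588  0.118 ] [ 0.4517 -0.0584  0.122 ]
wL [ 0.4723 -0.0203  0.118 ] [ 0.4738 -0.0206  0.122 ]
wR [ 0.4723 -0.0523  0.118 ] [ 0.4738 -0.0521  0.122 ]
wT [ 0.4892 -0.0362  0.118 ] [ 0.4903 -0.0363  0.122 ]
deckR [ 0.5706 -0.1195  0.118 ] [ 0.5704 -0.1181  0.122 ]
deckR2 [ 0.4027 -0.1154  0.118 ] [ 0.4054 -0.114   0.122 ]
0.115 0.473 -0.0385 L 343.0 R 461.0 T 332.0
0.115 0.475 -0.0385 L 343.0 R 461.0 T 325.0
0.115 0.4735 -0.0395 L 346.0 R 464.0 T 330.0
0.118 0.473 -0.0385 L 342.0 R 461.0 T 336.0
0.118 0.475 -0.0385 L 342.0 R 461.0 T 328.0
0.118 0.4735 -0.0395 L 346.0 R 465.0 T 334.0
0.122 0.473 -0.0385 L 341.0 R 462.0 T 340.0
0.122 0.475 -0.0385 L 341.0 R 462.0 T 333.0
0.122 0.4735 -0.0395 L 345.0 R 466.0 T 338.0
vial 0.1634 L 343.0 R 470.0 T 404.0 B 519.0
vial 0.1634 L 339.0 R 466.0 T 401.0 B 517.0
vial 0.2244 L 319.0 R 497.0 T 547.0 B 699.0
vial 0.2244 L 314.0 R 492.0 T 544.0 B 696.0
```

Emit:
servo_tool --plan '[[[0,-0.1,0.8,0,0,0],[0,-0.2,1.8,0,0,0],[0,-0.2,2.8,0,0,0],[0,-0.2,3.5,0,0,0],[0,-0.2,3.7,0,0,0],[0,-0.2,3.7,0,0,0]]]'

```text
time: 5.58
tool_pos: [0.473, -0.0378, 0.1667]
tcp_rot: [-3.141, 0.006, 0.003]
wrist_force: [-0.1, 0.2, -0.4]
width: 0.32
```

```bash
python3 - <<'E'
from h import *
import pickle
st();W=snap('wrist','w5.png');S=snap('side','side5.png')
for n,x in [('w5',W),('side5',S)]: pickle.dump(x,open(n+'.pkl','wb'))
crop('side5.png',230,310,160,240,7.5,'side5c.png');crop('w5.png',180,380,190,340,3.9,'w5c.png')
E
```

```text
t 5.58 p [ 0.473  -0.0378  0.1667] R [ 1.    -0.004 -0.002] F [-0.13  0.2  -0.43] w 0.32 q [-0.13 -0.07  2.09  0.    1.12  1.44]
```

View pics/w5c.png

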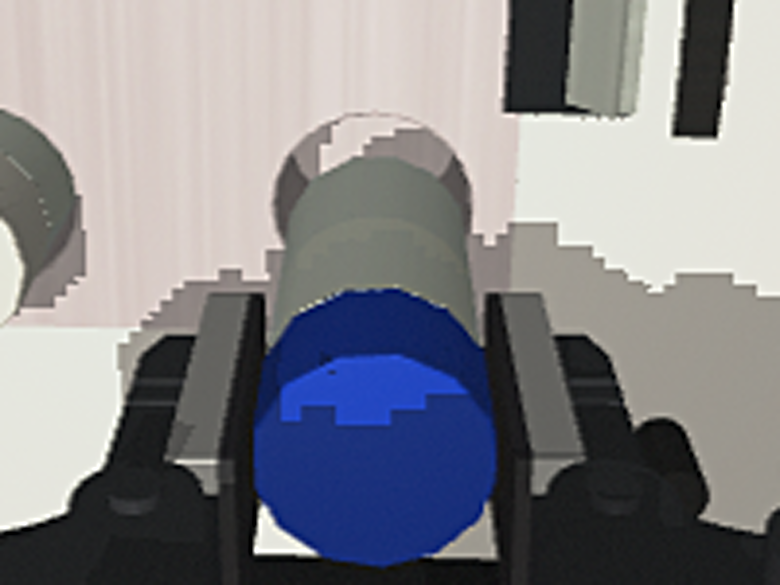

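View pics/side5c.png

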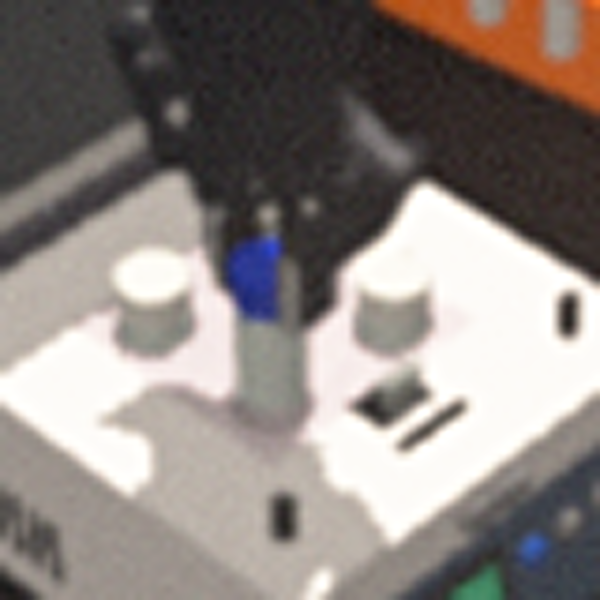

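```bash
python3 - <<'E'
from h import *
import pickle
W=pickle.load(open('w5.pkl','rb'));th=np.linspace(0,2*np.pi,145)
def ext(cx,cy,z,r):
    q=(proj('wrist',*W,np.c_[cx+r*np.cos(th),cy+r*np.sin(th),0*th+z])-[180,190]+.4)*3.9
    return q[:,0].min().round(),q[:,0].max().round(),q[:,1].min().round(),q[:,1].max().round()
print('rim',ext(.473,-.0378,.118,.016),'vb',ext(.473,-.0378,.1667-.041,.014),ext(.473,-.0378,.1667-.041-.0015,.014),'cap',ext(.473,-.0378,.1667+.020,.014),ext(.474,-.0378,.118,.016))
E
```

```text
rim (np.float64(283.0), np.float64(481.0), np.float64(114.0), np.float64(296.0)) vb (np.float64(293.0), np.float64(472.0), np.float64(143.0), np.float64(307.0)) (np.float64(293.0), np.float64(472.0), np.float64(140.0), np.float64(303.0)) cap (np.float64(258.0), np.float64(510.0), np.float64(347.0), np.float64(563.0)) (np.float64(283.0), np.float64(481.0), np.float64(108.0), np.float64(290.0))
```

```bash
python3 - <<'E'
from h import *
import pickle
crop('w3.png',180,380,220,345,3.9,'w3c.png')
W=pickle.load(open('w5.pkl','rb'));s=dict(W[0]);s['tool_pos']=np.array([.4397,-.3476,.0441]);c=W[1]
th=np.linspace(0,2*np.pi,145)
def ext(cx,cy,z,r):
    q=(proj('wrist',s,c,np.c_[cx+r*np.cos(th),cy+r*np.sin(th),0*th+z])-[180,220]+.4)*3.9
    return q[:,0].min().round(),q[:,0].max().round(),q[:,1].min().round(),q[:,1].max().round()
print('vb',ext(.4397,-.3476,.003,.014),'cap',ext(.4397,-.3476,.064,.014),'capbot',ext(.4397,-.3476,.048,.014))
E
```

```text
vb (np.float64(292.0), np.float64(472.0), np.float64(26.0), np.float64(190.0)) cap (np.float64(258.0), np.float64(510.0), np.float64(230.0), np.float64(445.0)) capbot (np.float64(270.0), np.float64(497.0), np.float64(161.0), np.float64(361.0))
```

View pics/w3c.png

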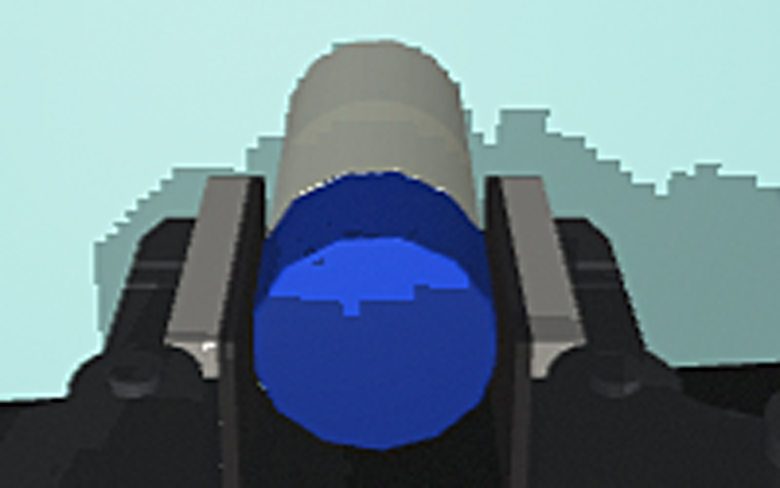

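Emit:
servo_tool --plan '[[[0.1,-0.05,0.2,0,0,0],[0.18,-0.06,0.4,0,0,0],[0.18,-0.06,0.5,0,0,0],[0.18,-0.06,0.5,0,0,0],[0.18,-0.06,0.5,0,0,0]]]'

```text
time: 6.1
tool_pos: [0.4759, -0.0372, 0.1631]
tcp_rot: [-3.141, 0.006, -0.0]
wrist_force: [0.5, 0.1, -0.5]
width: 0.317
```

```bash
python3 - <<'E'
from h import *
import pickle
st();W=snap('wrist','w6.png');S=snap('side','side6.png');T=snap('top','top6.png')
crop('side6.png',240,300,180,230,12,'side6c.png');crop('w6.png',230,330,200,275,7.8,'w6c.png')
E
```

```text
t 6.1 p [ 0.4759 -0.0372  0.1631] R [ 1.    -0.004  0.   ] F [ 0.53  0.07 -0.47] w 0.317 q [-0.13 -0.06  2.09  0.    1.11  1.44]
```

View pics/w6c.png

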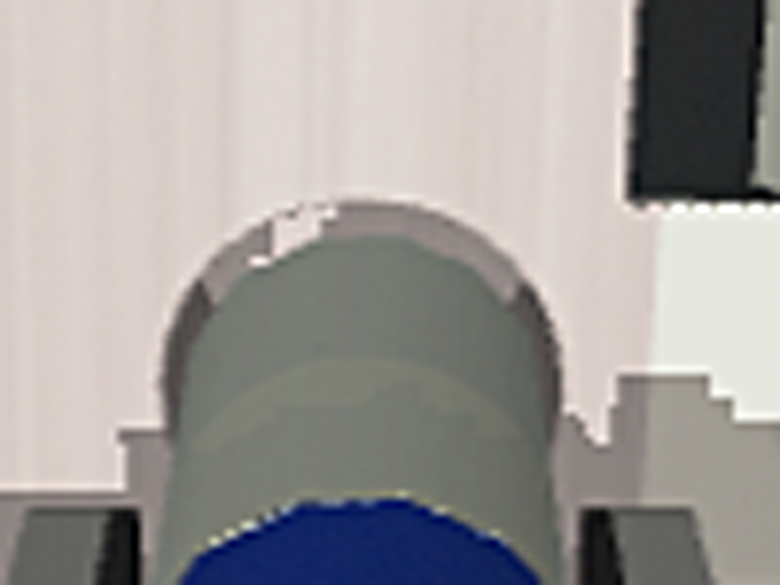

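View pics/side6c.png

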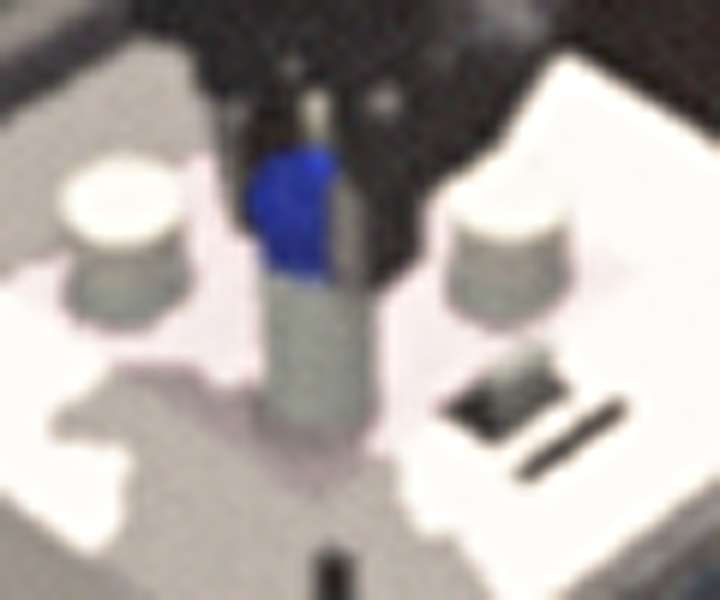

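Emit:
servo_tool --plan '[[[0,0,0.2,0,0,0],[0,0,0.4,0,0,0],[0,0,0.6,0,0,0],[0,0,0.8,0,0,0],[0,0,1.0,0,0,0],[0,0,1.2,0,0,0],[0,0,1.2,0,0,0]]]'

```text
time: 6.83
tool_pos: [0.4755, -0.0372, 0.1506]
tcp_rot: [-3.141, 0.006, 0.001]
wrist_force: [0.3, 0.5, -0.5]
width: 0.319
```

```bash
python3 - <<'E'
from h import *
st();W=snap('wrist','w7.png')
crop('w7.png',210,350,180,285,5.5,'w7c.png')
E
```

```text
t 6.83 p [ 0.4755 -0.0372  0.1506] R [ 1.    -0.004 -0.   ] F [ 0.29  0.53 -0.47] w 0.319 q [-0.13 -0.05  2.1   0.    1.09  1.44]
```

View pics/w7c.png

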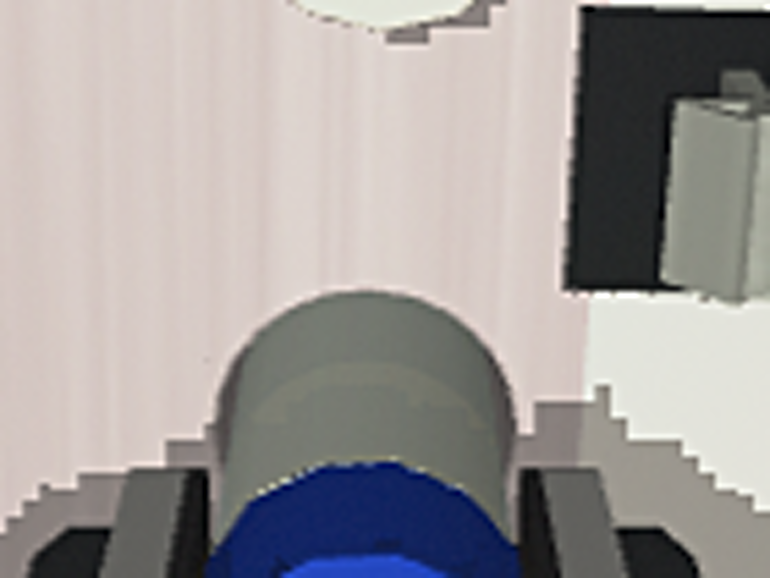

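Emit:
servo_tool --plan '[[[0,0,0.2,0,0,0],[0,0,0.5,0,0,0],[0,0,0.8,0,0,0],[0,0,1.1,0,0,0],[0,0,1.4,0,0,0],[0,0,1.7,0,0,0],[0,0,1.9,0,0,0],[0,0,2.1,0,0,0],[0,0,2.2,0,0,0],[0,0,2.2,0,0,0]]]'

```text
time: 7.72
tool_pos: [0.4755, -0.0372, 0.1285]
tcp_rot: [-3.141, 0.006, 0.001]
wrist_force: [0.6, 1.3, -0.3]
width: 0.317
```

Emit:
servo_tool --plan '[[[0,0,0.1,0,0,0],[0,0,0.15,0,0,0],[0,0,0.2,0,0,0],[0,0,0.2,0,0,0]]]'

```text
time: 8.05
tool_pos: [0.4755, -0.0372, 0.1265]
tcp_rot: [-3.141, 0.006, 0.001]
wrist_force: [-0.9, -0.1, -0.5]
width: 0.316
```

Emit:
servo_tool --plan '[[[0,0,0.05,0,0,0],[0,0,0.1,0,0,0],[0,0,0.15,0,0,0],[0,0,0.15,0,0,0]]]'

```text
time: 8.38
tool_pos: [0.4754, -0.0372, 0.1249]
tcp_rot: [-3.141, 0.006, 0.001]
wrist_force: [-0.2, 0.5, -0.7]
width: 0.317
```

Emit:
servo_tool --plan '[[[0,0,0.05,0,0,0],[0,0,0.1,0,0,0],[0,0,0.1,0,0,0]]]'

```text
time: 8.63
tool_pos: [0.4753, -0.0372, 0.1238]
tcp_rot: [-3.141, 0.006, 0.002]
wrist_force: [-0.4, -1.0, 0.2]
width: 0.316
```

Emit:
servo_tool --plan '[[[0,0,0.05,0,0,0],[0,0,0.1,0,0,0],[0,0,0.1,0,0,0]]]'

```text
time: 8.88
tool_pos: [0.4756, -0.0372, 0.1232]
tcp_rot: [-3.141, 0.006, 0.001]
wrist_force: [-0.6, 0.2, 3.3]
width: 0.316
```

Emit:
servo_tool --plan '[[[0,0,0.05,0,0,0],[0,0,0.1,0,0,0],[0,0,0.1,0,0,0]]]'

```text
time: 9.13
tool_pos: [0.476, -0.0372, 0.1233]
tcp_rot: [-3.141, 0.006, -0.0]
wrist_force: [-2.6, 0.2, 7.4]
width: 0.317
```

Emit:
servo_tool --plan '[[[0,0,0,0,0,0],[0,0,0,0,0,0],[0,0,0,0,0,0],[0,0,0,0,0,0],[0,0,0,0,0,0],[0,0,-1,0,0,0],[0,0,-3,0,0,0],[0,0,-5,0,0,0],[0,0,-6,0,0,0],[0,0,-6,0,0,0]]]' --claw 4.6

```text
time: 9.97
tool_pos: [0.4783, -0.0376, 0.1867]
tcp_rot: [3.141, -0.006, 0.01]
wrist_force: [0.7, -0.4, 0.2]
width: 0.535
```

```bash
python3 - <<'E'
from h import *
import pickle
st();W=snap('wrist','w8.png');S=snap('side','side8.png');pickle.dump(S,open('side8.pkl','wb'))
crop('side8.png',190,340,100,270,3.5,'side8c.png')
E
```

```text
t 9.97 p [ 0.4783 -0.0376  0.1867] R [ 1.    -0.004  0.006] F [ 0.69 -0.37  0.22] w 0.535 q [-0.13 -0.08  2.06  0.    1.15  1.44]
```

View pics/w8.png

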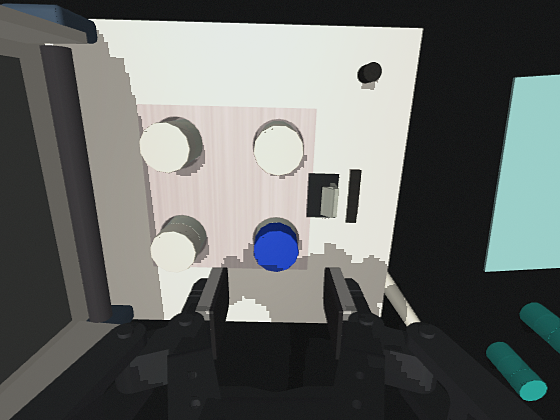

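View pics/side8c.png

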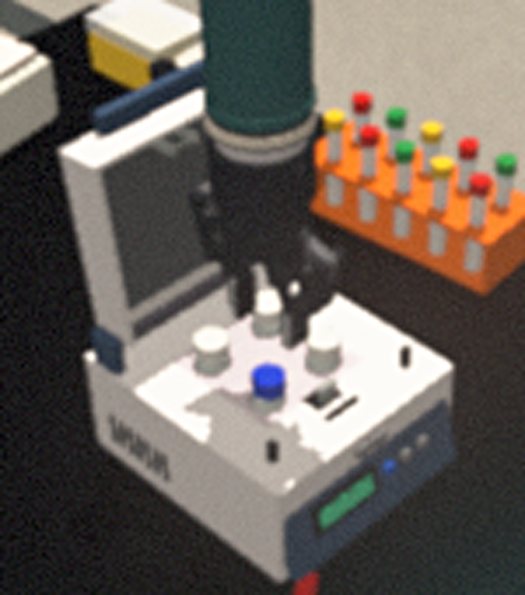

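```bash
python3 - <<'E'
from h import *
import pickle
for p in [(.478,-.0376,.43),(.505,.19,.43),(.505,.19,.275)]: delta(p)
T=pickle.load(open('top0.pkl','rb'));S=pickle.load(open('side1.pkl','rb'))
t=lambda u,v:(205+u/3.4-.35,160+v/3.4-.35)
s=lambda u,v:(190+u/3.5-.35,100+v/3.5-.35)
print(tri([('top',*T,*t(47,304)),('side',*S,*s(62,152))]),tri([('top',*T,*t(103,304)),('side',*S,*s(83,165))]))
print(tri([('top',*T,*t(58,255)),('side',*S,*s(98,122))]), tri([('top',*T,*t(62,97)),('side',*S,*s(210,70))]))
E
```

```text
row [0.21, 0.02, -24.65] [-0.03, -0.06, -0.21] dist 24.6 ang 0.2
row [2.83, -22.75, -24.63] [-0.03, -0.06, -0.21] dist 33.7 ang 0.2
row [2.81, -22.74, -9.13] [-0.03, -0.06, -0.21] dist 24.7 ang 0.2
[0.4210104  0.11715351 0.30497424] [0.41713042 0.08041666 0.31235431]
[0.45320258 0.10909961 0.31909647] [0.56438788 0.10649508 0.31523078]
```

Emit:
servo_tool --plan '[[[0,0,-3,0,0,0],[0,0,-7,0,0,0],[0,0,-11,0,0,0],[0,0,-15,0,0,0],[0,0,-19,0,0,0],[0,-1,-23,0,0,0],[0.5,-4,-25,0,0,0],[1,-8,-25,0,0,0],[1.5,-12,-25,0,0,0],[2,-16,-25,0,0,0],[2.5,-19.5,-25,0,0,0],[2.8,-22,-25,0,0,0],[2.8,-22.7,-25,0,0,0],[2.8,-22.7,-25,0,0,0],[2.8,-22.7,-25,0,0,0]]]' --claw 0

```text
time: 11.32
tool_pos: [0.5044, 0.1891, 0.4323]
tcp_rot: [3.14, -0.005, -0.002]
wrist_force: [-0.1, -0.3, -0.2]
width: 0.002
```

```bash
python3 - <<'E'
from h import *
import pickle
st();W=snap('wrist','w9.png');S=snap('side','side9.png');T=snap('top','top9.png')
for p in [(.505,.19,.275),(.505,.14,.275)]: delta(p)
E
```

```text
t 11.32 p [0.5044 0.1891 0.4323] R [ 1.    -0.003 -0.001] F [-0.1  -0.31 -0.23] w 0.002 q [ 0.31 -0.05  1.59 -0.    1.6   1.89]
row [0.01, -0.2, 15.85] [0.01, -0.05, -0.31] dist 15.9 ang 0.3
row [0.04, 4.8, 15.85] [0.01, -0.05, -0.31] dist 16.6 ang 0.3
```

View pics/w9.png

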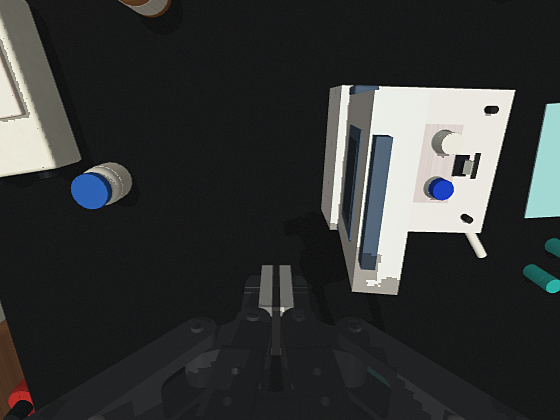

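View pics/side9.png

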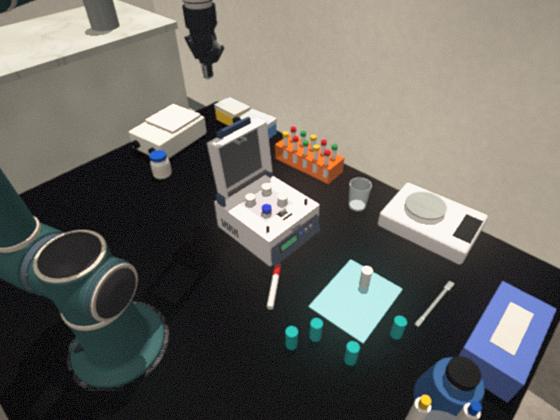

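Emit:
servo_tool --plan '[[[0,0,3,0,0,0],[0,0,7,0,0,0],[0,0,11,0,0,0],[0,0,14,0,0,0],[0,0,15.7,0,0,0],[0,1.5,15.8,0,0,0],[0,3.5,15.8,0,0,0],[0,4.6,15.8,0,0,0],[0,4.8,15.8,0,0,0],[0,4.8,15.8,0,0,0]]]'

```text
time: 12.3
tool_pos: [0.505, 0.1388, 0.2763]
tcp_rot: [-3.141, 0.013, -0.004]
wrist_force: [-0.1, 0.5, -0.2]
width: -0.002
```

Emit:
servo_tool --plan '[[[0,0.3,0,0,0,0],[0,0.6,0,0,0,0],[0,0.9,0,0,0,0],[0,1.2,0,0,0,0],[0,1.5,0,0,0,0],[0,1.5,0,0,0,0]]]'

```text
time: 12.8
tool_pos: [0.5051, 0.1235, 0.2765]
tcp_rot: [3.142, -0.013, 0.004]
wrist_force: [-0.7, 1.0, 1.3]
width: -0.002
```

```bash
python3 - <<'E'
from h import *
st();W=snap('wrist','w10.png');S=snap('side','side10.png')
crop('side10.png',170,340,50,270,2.7,'side10c.png')
E
```

```text
t 12.8 p [0.5051 0.1235 0.2765] R [ 1.    -0.008  0.003] F [-0.67  1.04  1.28] w -0.002 q [ 0.19 -0.06  1.88 -0.    1.32  1.77]
```

View pics/side10c.png

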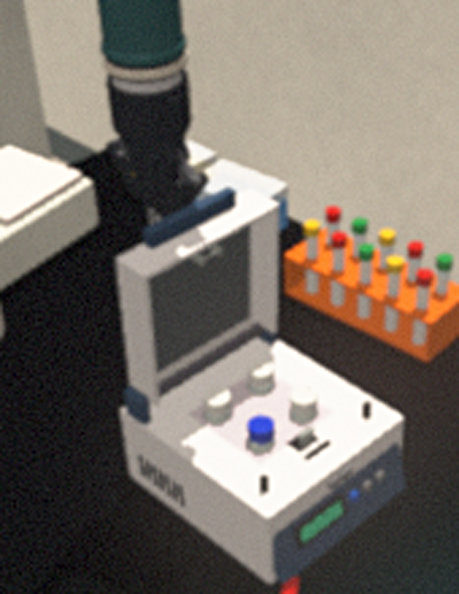

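View pics/w10.png

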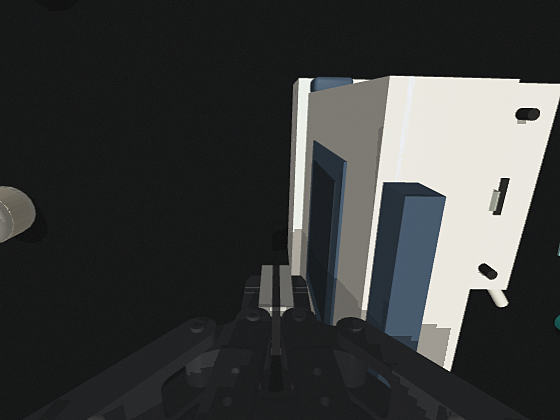

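Emit:
servo_tool --plan '[[[0,-0.5,-1,0,0,0],[0,-0.5,-2,0,0,0],[0,0,-2,0,0,0],[0,0.5,-2,0,0,0],[0,0.9,-2,0,0,0],[0,1.3,-2,0,0,0],[0,1.7,-2,0,0,0],[0,2.1,-2,0,0,0],[0,2.1,-2,0,0,0]]]'

```text
time: 13.65
tool_pos: [0.5045, 0.1019, 0.2959]
tcp_rot: [3.141, -0.014, 0.003]
wrist_force: [-0.1, 0.7, -0.6]
width: 0.001
```

```bash
python3 - <<'E'
from h import *
st();W=snap('wrist','w11.png');S=snap('side','side11.png')
crop('side11.png',170,340,50,270,2.7,'side11c.png')
E
```

```text
t 13.65 p [0.5045 0.1019 0.2959] R [ 1.    -0.009  0.002] F [-0.09  0.68 -0.63] w 0.001 q [ 0.15 -0.08  1.86 -0.    1.36  1.73]
```

View pics/side11c.png

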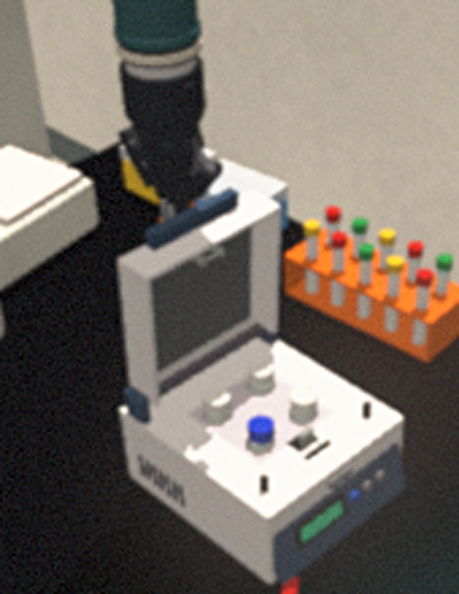

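View pics/w11.png

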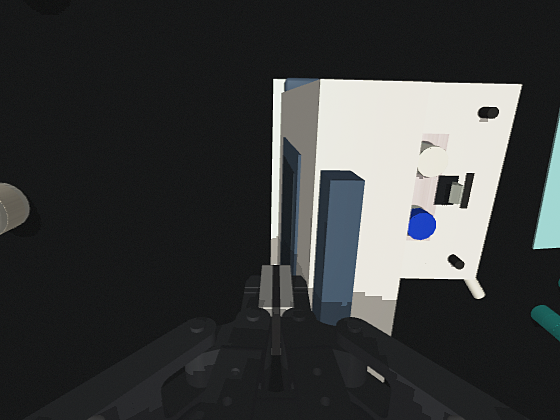

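Emit:
servo_tool --plan '[[[0,0.4,0,0,0,0],[0,0.8,0,0,0,0],[0,1.2,0,0,0,0],[0,1.6,0,0,0,0],[0,2.0,0,0,0,0],[0,2.4,0,0,0,0],[0,2.8,0,0,0,0],[0,3.2,0,0,0,0],[0,3.6,0,0,0,0],[0,4.0,0,0,0,0],[0,4.0,0,0,0,0]]]'

```text
time: 14.67
tool_pos: [0.5043, 0.0615, 0.296]
tcp_rot: [3.141, -0.015, 0.003]
wrist_force: [0.4, -0.8, 0.3]
width: 0.005
```

```bash
python3 - <<'E'
from h import *
st();W=snap('wrist','w12.png');S=snap('side','side12.png')
crop('side12.png',170,340,50,270,2.7,'side12c.png')
E
```

```text
t 14.67 p [0.5043 0.0615 0.296 ] R [ 1.    -0.009  0.002] F [ 0.42 -0.78  0.34] w 0.005 q [ 0.07 -0.09  1.87 -0.    1.36  1.65]
```

View pics/side12c.png

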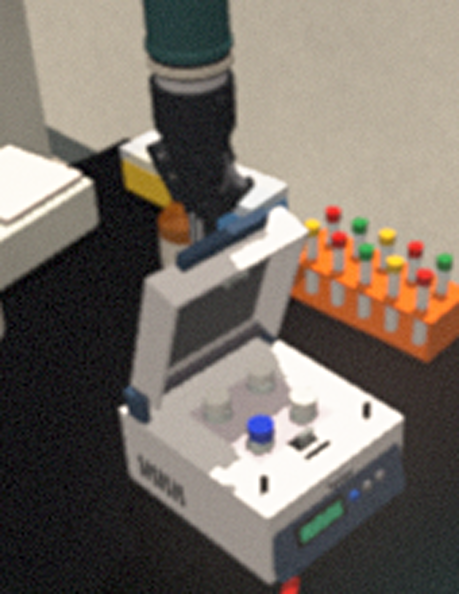

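Emit:
servo_tool --plan '[[[0,0.4,0,0,0,0],[0,0.8,0,0,0,0],[0,1.2,0,0,0,0],[0,1.6,0,0,0,0],[0,2.0,0,0,0,0],[0,2.0,0,0,0,0],[0,2.0,0,0,0,0],[0,2.0,0,0,0,0]]]'

```text
time: 15.43
tool_pos: [0.5041, 0.042, 0.2961]
tcp_rot: [3.141, -0.015, 0.003]
wrist_force: [-0.4, -0.0, 1.0]
width: -0.001
```

```bash
python3 - <<'E'
from h import *
st();W=snap('wrist','w13.png');S=snap('side','side13.png')
crop('side13.png',170,340,50,270,2.7,'side13c.png')
E
```

```text
t 15.43 p [0.5041 0.042  0.2961] R [ 1.    -0.01   0.002] F [-0.44 -0.05  1.  ] w -0.001 q [ 0.03 -0.1   1.87 -0.    1.36  1.61]
```

View pics/side13c.png

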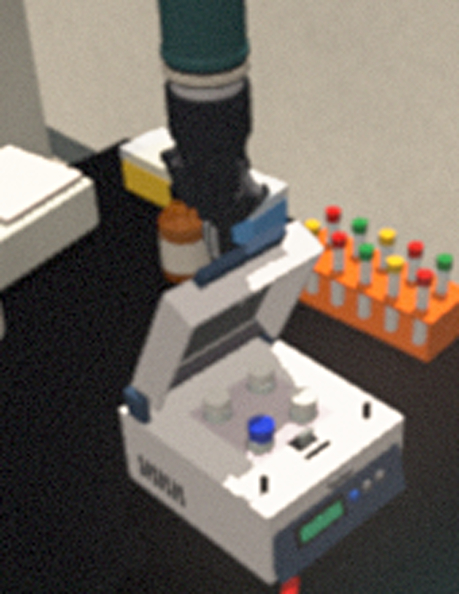

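View pics/w13.png

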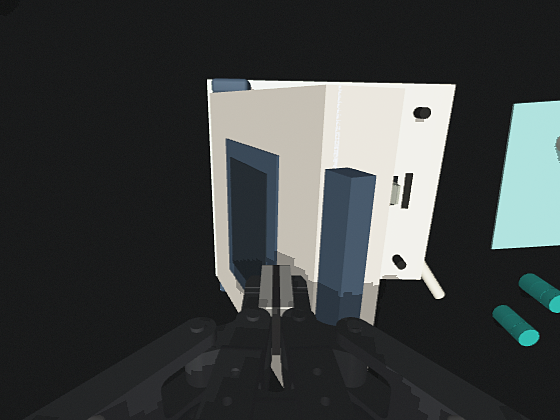

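Not clear whether it's falling yet; push on a little and wait.

Emit:
servo_tool --plan '[[[0,0.3,0,0,0,0],[0,0.6,0,0,0,0],[0,0.9,0,0,0,0],[0,0.9,0,0,0,0],[0,0.9,0,0,0,0],[0,0.9,0,0,0,0]]]'

```text
time: 16.03
tool_pos: [0.504, 0.0331, 0.2961]
tcp_rot: [-3.141, 0.015, -0.003]
wrist_force: [-0.5, 0.6, 1.0]
width: 0.001
```

```bash
python3 - <<'E'
from h import *
st();S=snap('side','side14.png')
crop('side14.png',170,340,50,270,2.7,'side14c.png')
E
```

```text
t 16.03 p [0.504  0.0331 0.2961] R [ 1.    -0.01   0.002] F [-0.53  0.61  0.97] w 0.001 q [ 0.02 -0.1   1.88  0.    1.36  1.6 ]
```

View pics/side14c.png

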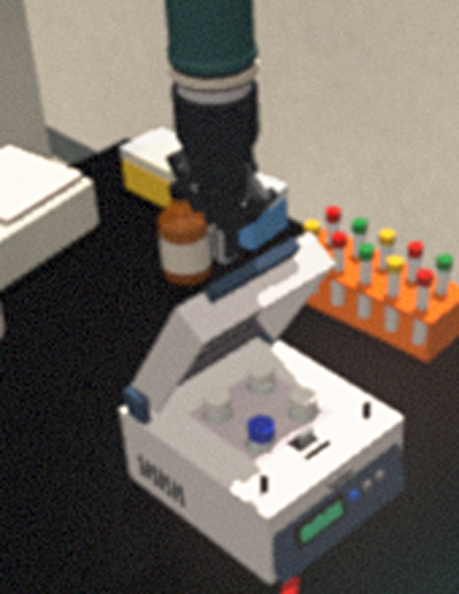

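Emit:
servo_tool --plan '[[[0,-0.5,-1,0,0,0],[0,-1,-3,0,0,0],[0,-1,-5,0,0,0],[0,-1,-7,0,0,0],[0,-1,-8,0,0,0],[0,-1,-8,0,0,0],[0,-1,-8,0,0,0],[0,-1,-8,0,0,0],[0,-1,-8,0,0,0],[0,-1,-8,0,0,0],[0,-1,-8,0,0,0],[0,-1,-8,0,0,0],[0,-1,-8,0,0,0],[0,-1,-8,0,0,0],[0,-1,-8,0,0,0],[0,-1,-8,0,0,0]]]'

```text
time: 17.42
tool_pos: [0.504, 0.0431, 0.3761]
tcp_rot: [-3.142, 0.015, -0.003]
wrist_force: [-0.4, -0.4, -0.6]
width: -0.003
```

```bash
python3 - <<'E'
from h import *
st();S=snap('side','side15.png')
crop('side15.png',170,340,50,270,2.7,'side15c.png')
E
```

```text
t 17.42 p [0.504  0.0431 0.3761] R [ 1.    -0.009  0.002] F [-0.43 -0.41 -0.58] w -0.003 q [ 0.04 -0.12  1.75 -0.    1.51  1.62]
```

View pics/side15c.png

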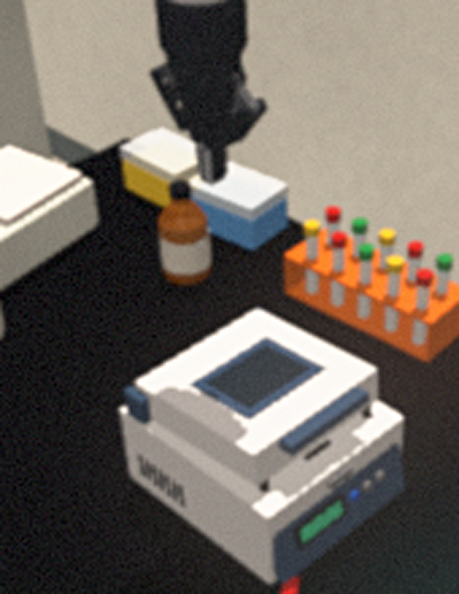

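Emit:
servo_tool --plan '[[[0,3,0,0,0,0],[0,7,0,0,0,0],[0,11,0.5,0,0,0],[0,13.5,3,0,0,0],[0,14.8,6,0,0,0],[0,14.8,9,0,0,0],[0,14.8,11,0,0,0],[0,14.8,11.6,0,0,0],[0,14.8,11.6,0,0,0],[0,14.8,11.6,0,0,0]]]'

```text
time: 18.3
tool_pos: [0.5033, -0.1048, 0.261]
tcp_rot: [3.141, -0.014, 0.005]
wrist_force: [0.3, 0.5, 0.6]
width: -0.002
```

```bash
python3 - <<'E'
from h import *
import pickle
st();S=snap('side','side16.png');W=snap('wrist','w16.png');pickle.dump((S,W),open('16.pkl','wb'))
crop('side16.png',170,340,50,270,2.7,'side16c.png')
E
```

```text
t 18.3 p [ 0.5033 -0.1048  0.261 ] R [ 1.    -0.009  0.003] F [0.25 0.48 0.58] w -0.002 q [-0.25 -0.06  1.91  0.    1.29  1.33]
```

View pics/side16c.png

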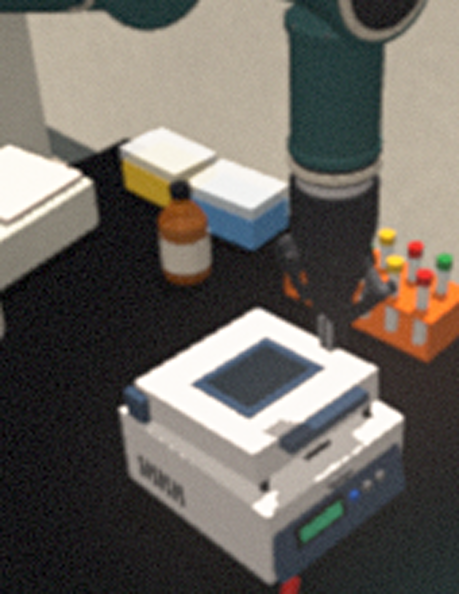

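View pics/w16.png

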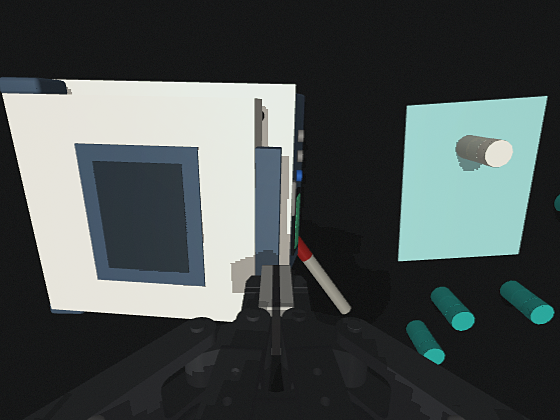

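```bash
python3 - <<'E'
from h import *
import pickle
S,W=pickle.load(open('16.pkl','rb'))
for p in [(256,148),(281,148),(280,255),(254,255)]: print(px2z('wrist',*W,*p,.177).round(4))
s=lambda u,v:(170+u/2.7-.35,50+v/2.7-.35)
for p in [(368,390),(366,402),(282,439)]: print('side',px2z('side',*S,*s(*p),.177).round(4))
E
```

```text
[ 0.5588 -0.0907  0.177 ]
[ 0.5587 -0.1078  0.177 ]
[ 0.4784 -0.1068  0.177 ]
[ 0.4785 -0.0871  0.177 ]
side [ 0.5562 -0.1107  0.177 ]
side [ 0.541  -0.1209  0.177 ]
side [ 0.4467 -0.0962  0.177 ]
```

Emit:
servo_tool --plan '[[[0.1,0,2,0,0,0],[0.2,0,4.5,0,0,0],[0.2,0,6.5,0,0,0],[0.2,0,7.4,0,0,0],[0.2,0,7.6,0,0,0],[0.2,0,7.7,0,0,0],[0.2,0,7.7,0,0,0]]]'

```text
time: 18.98
tool_pos: [0.5078, -0.1052, 0.1871]
tcp_rot: [3.14, -0.014, 0.013]
wrist_force: [0.3, -0.4, 1.1]
width: 0.003
```

```bash
python3 - <<'E'
from h import *
st();S=snap('side','side17.png')
crop('side17.png',230,330,150,250,6,'side17c.png')
E
```

```text
t 18.98 p [ 0.5078 -0.1052  0.1871] R [ 1.    -0.009  0.008] F [ 0.27 -0.38  1.09] w 0.003 q [-0.25 -0.01  1.99  0.    1.15  1.33]
```

View pics/side17c.png

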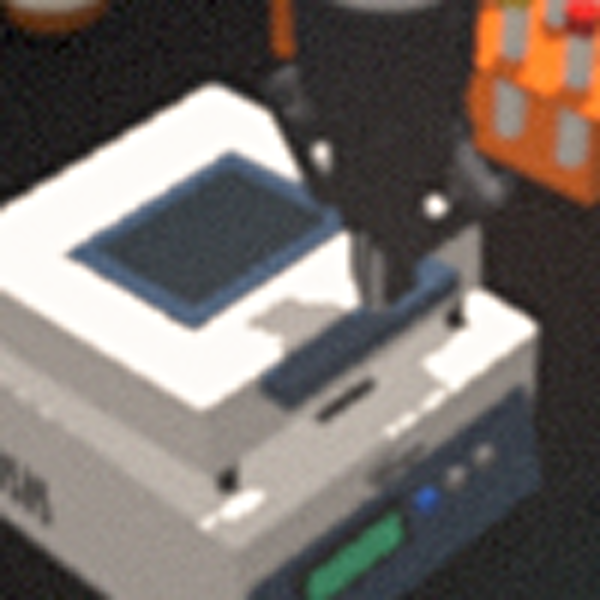

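Emit:
servo_tool --plan '[[[-0.1,0,0.2,0,0,0],[-0.1,0,0.4,0,0,0],[-0.1,0,0.6,0,0,0],[-0.1,0,0.8,0,0,0],[-0.1,0,0.8,0,0,0]]]'

```text
time: 19.45
tool_pos: [0.5066, -0.1052, 0.1788]
tcp_rot: [3.14, -0.014, 0.012]
wrist_force: [-0.3, 0.6, 0.0]
width: -0.001
```

Emit:
servo_tool --plan '[[[0,0,0.1,0,0,0],[0,0,0.2,0,0,0],[0,0,0.3,0,0,0],[0,0,0.3,0,0,0]]]'

```text
time: 19.78
tool_pos: [0.5065, -0.1051, 0.1754]
tcp_rot: [3.14, -0.014, 0.012]
wrist_force: [-0.5, -0.6, -0.5]
width: -0.002
```

Emit:
servo_tool --plan '[[[0,0,0.1,0,0,0],[0,0,0.2,0,0,0],[0,0,0.2,0,0,0]]]'

```text
time: 20.03
tool_pos: [0.5067, -0.1053, 0.1735]
tcp_rot: [3.14, -0.014, 0.012]
wrist_force: [0.6, -0.4, 1.0]
width: -0.0
```

Emit:
servo_tool --plan '[[[0,0,0.1,0,0,0],[0,0,0.15,0,0,0],[0,0,0.15,0,0,0]]]'

```text
time: 20.28
tool_pos: [0.5067, -0.1055, 0.1722]
tcp_rot: [3.14, -0.014, 0.012]
wrist_force: [-1.7, -0.1, 2.2]
width: 0.0
```

Emit:
servo_tool --plan '[[[0,0,0.05,0,0,0],[0,0,0.1,0,0,0],[0,0,0.1,0,0,0]]]'

```text
time: 20.53
tool_pos: [0.5067, -0.1057, 0.1712]
tcp_rot: [3.139, -0.014, 0.012]
wrist_force: [-1.2, -1.7, 2.9]
width: 0.0
```

Emit:
servo_tool --plan '[[[0,0,0.05,0,0,0],[0,0,0.1,0,0,0],[0,0,0.1,0,0,0]]]'

```text
time: 20.78
tool_pos: [0.5067, -0.1058, 0.1703]
tcp_rot: [3.139, -0.014, 0.012]
wrist_force: [-1.5, -1.9, 2.9]
width: -0.001
```

Emit:
servo_tool --plan '[[[0,0,0.05,0,0,0],[0,0,0.1,0,0,0],[0,0,0.1,0,0,0]]]'

```text
time: 21.03
tool_pos: [0.5067, -0.106, 0.1695]
tcp_rot: [3.139, -0.013, 0.013]
wrist_force: [-1.9, -2.2, 4.8]
width: 0.004
```

Emit:
servo_tool --plan '[[[0,0,0.05,0,0,0],[0,0,0.1,0,0,0],[0,0,0.1,0,0,0]]]'

```text
time: 21.28
tool_pos: [0.5067, -0.1061, 0.1686]
tcp_rot: [3.138, -0.013, 0.013]
wrist_force: [-2.2, -1.5, 5.1]
width: -0.0
```

Emit:
servo_tool --plan '[[[0,0,0.05,0,0,0],[0,0,0.1,0,0,0],[0,0,0.1,0,0,0]]]'

```text
time: 21.53
tool_pos: [0.5067, -0.1062, 0.1679]
tcp_rot: [3.138, -0.013, 0.013]
wrist_force: [-2.1, -1.2, 5.5]
width: 0.0
```

Emit:
servo_tool --plan '[[[0,0,0.05,0,0,0],[0,0,0.1,0,0,0],[0,0,0.1,0,0,0]]]'

```text
time: 21.78
tool_pos: [0.5067, -0.1063, 0.1673]
tcp_rot: [3.138, -0.013, 0.013]
wrist_force: [-2.2, -0.9, 6.3]
width: -0.002
```

Emit:
servo_tool --plan '[[[0,0,0.05,0,0,0],[0,0,0.1,0,0,0],[0,0,0.15,0,0,0],[0,0,0.15,0,0,0]]]'

```text
time: 22.12
tool_pos: [0.5067, -0.1064, 0.1663]
tcp_rot: [3.138, -0.013, 0.013]
wrist_force: [-4.1, -1.0, 6.7]
width: 0.0
```

Emit:
servo_tool --plan '[[[0,0,0.05,0,0,0],[0,0,0.1,0,0,0],[0,0,0.15,0,0,0],[0,0,0.15,0,0,0]]]'

```text
time: 22.45
tool_pos: [0.5067, -0.1065, 0.1653]
tcp_rot: [3.137, -0.013, 0.013]
wrist_force: [-3.5, -1.5, 7.3]
width: 0.001
```

Emit:
servo_tool --plan '[[[0,0,0.05,0,0,0],[0,0,0.1,0,0,0],[0,0,0.15,0,0,0],[0,0,0.15,0,0,0]]]'

```text
time: 22.78
tool_pos: [0.5067, -0.1067, 0.1643]
tcp_rot: [3.137, -0.013, 0.013]
wrist_force: [-2.9, -1.6, 7.0]
width: 0.001
```

Emit:
servo_tool --plan '[[[0,0,0.05,0,0,0],[0,0,0.1,0,0,0],[0,0,0.1,0,0,0]]]'

```text
time: 23.03
tool_pos: [0.5067, -0.1068, 0.1637]
tcp_rot: [3.137, -0.013, 0.013]
wrist_force: [-2.9, -1.2, 6.7]
width: -0.001
```

Emit:
servo_tool --plan '[[[0,0,0.05,0,0,0],[0,0,0.1,0,0,0],[0,0,0.1,0,0,0]]]'

```text
time: 23.28
tool_pos: [0.5067, -0.1068, 0.1632]
tcp_rot: [3.137, -0.013, 0.013]
wrist_force: [-2.6, -1.2, 5.8]
width: 0.002
```

Emit:
servo_tool --plan '[[[0,0,0.05,0,0,0],[0,0,0.1,0,0,0],[0,0,0.1,0,0,0]]]'

```text
time: 23.53
tool_pos: [0.5067, -0.1069, 0.1626]
tcp_rot: [3.137, -0.013, 0.013]
wrist_force: [-2.6, -1.9, 6.0]
width: -0.0
```

Emit:
servo_tool --plan '[[[0,0,0.05,0,0,0],[0,0,0.1,0,0,0],[0,0,0.1,0,0,0]]]'

```text
time: 23.78
tool_pos: [0.5067, -0.107, 0.162]
tcp_rot: [3.136, -0.013, 0.013]
wrist_force: [-3.2, -1.2, 6.5]
width: -0.003
```

Emit:
servo_tool --plan '[[[0,0,0.05,0,0,0],[0,0,0.1,0,0,0],[0,0,0.1,0,0,0]]]'

```text
time: 24.03
tool_pos: [0.5067, -0.107, 0.1615]
tcp_rot: [3.136, -0.013, 0.013]
wrist_force: [-3.2, -0.4, 6.0]
width: -0.003
```

Emit:
servo_tool --plan '[[[0,0,0.05,0,0,0],[0,0,0.1,0,0,0],[0,0,0.1,0,0,0]]]'

```text
time: 24.28
tool_pos: [0.5067, -0.1071, 0.161]
tcp_rot: [3.136, -0.013, 0.013]
wrist_force: [-3.2, -0.9, 6.2]
width: -0.004
```

Emit:
servo_tool --plan '[[[0,0,0.05,0,0,0],[0,0,0.1,0,0,0],[0,0,0.1,0,0,0]]]'

```text
time: 24.53
tool_pos: [0.5067, -0.1072, 0.1604]
tcp_rot: [3.136, -0.013, 0.013]
wrist_force: [-2.7, -1.0, 6.9]
width: -0.001
```

Emit:
servo_tool --plan '[[[0,0,0.05,0,0,0],[0,0,0.1,0,0,0],[0,0,0.15,0,0,0],[0,0,0.15,0,0,0]]]'

```text
time: 24.87
tool_pos: [0.5067, -0.1072, 0.1596]
tcp_rot: [3.136, -0.012, 0.013]
wrist_force: [-4.3, -1.2, 8.4]
width: -0.002
```

Emit:
servo_tool --plan '[[[0,0,0.05,0,0,0],[0,0,0.1,0,0,0],[0,0,0.15,0,0,0],[0,0,0.15,0,0,0]]]'

```text
time: 25.2
tool_pos: [0.5067, -0.1073, 0.159]
tcp_rot: [3.136, -0.012, 0.013]
wrist_force: [-4.3, -1.2, 8.2]
width: 0.004
```

```bash
python3 - <<'E'
from h import *
st();S=snap('side','side18.png')
crop('side18.png',230,330,150,250,6,'side18c.png')
E
```

```text
t 25.2 p [ 0.5067 -0.1073  0.159 ] R [ 1.    -0.008  0.008] F [-4.32 -1.2   8.19] w 0.004 q [-0.25  0.02  2.02 -0.    1.09  1.33]
```

View pics/side18c.png

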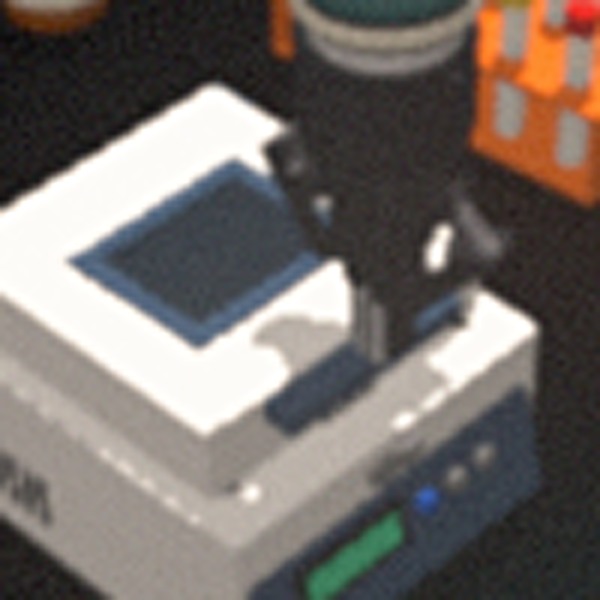

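Emit:
servo_tool --plan '[[[0,0,0.05,0,0,0],[0,0,0.1,0,0,0],[0,0,0.15,0,0,0],[0,0,0.15,0,0,0]]]'

```text
time: 25.58
tool_pos: [0.5067, -0.1073, 0.1587]
tcp_rot: [3.136, -0.012, 0.013]
wrist_force: [-5.6, 0.4, 11.3]
width: 0.001
```

Emit:
servo_tool --plan '[[[0,0,0.05,0,0,0],[0,0,0.1,0,0,0],[0,0,0.15,0,0,0],[0,0,0.15,0,0,0]]]'

```text
time: 25.92
tool_pos: [0.5068, -0.1074, 0.1587]
tcp_rot: [3.136, -0.012, 0.013]
wrist_force: [-5.0, -0.9, 11.8]
width: -0.001
```

Emit:
servo_tool --plan '[[[0,0,0.05,0,0,0],[0,0,0.1,0,0,0],[0,0,0.15,0,0,0],[0,0,0.15,0,0,0]]]'

```text
time: 26.25
tool_pos: [0.5068, -0.1074, 0.1587]
tcp_rot: [3.136, -0.012, 0.013]
wrist_force: [-5.9, 0.2, 12.5]
width: 0.0
```

Emit:
servo_tool --plan '[[[0,0,0.1,0,0,0],[0,0,0.15,0,0,0],[0,0,0.19,0,0,0],[0,0,0.19,0,0,0]]]'

```text
time: 26.58
tool_pos: [0.5068, -0.1074, 0.1587]
tcp_rot: [3.136, -0.012, 0.013]
wrist_force: [-6.4, -1.1, 15.4]
width: 0.002
```

```bash
python3 - <<'E'
from h import *
s=st();print(s['tool_pos'],s['time']); S=snap('side','side19.png');st()
crop('side19.png',230,330,150,250,6,'side19c.png')
E
```

```text
t 26.58 p [ 0.5068 -0.1074  0.1587] R [ 1.    -0.008  0.008] F [-6.45 -1.05 15.35] w 0.002 q [-0.25  0.02  2.02 -0.    1.09  1.33]
[ 0.50678585 -0.10735396  0.15869384] 26.5833
t 26.63 p [ 0.5068 -0.1074  0.1587] R [ 1.    -0.008  0.008] F [-6.49 -0.12 14.31] w -0.002 q [-0.25  0.02  2.02 -0.    1.09  1.33]
```

Emit:
servo_tool --plan '[[[0,0,-0.05,0,0,0],[0,0,-0.1,0,0,0],[0,0,-0.2,0,0,0],[0,0,-0.3,0,0,0],[0,0,-0.5,0,0,0],[0,0,-1,0,0,0],[0,0,-3,0,0,0],[0,0,-6,0,0,0],[0,0,-9,0,0,0],[0,0,-10,0,0,0],[0,0,-10,0,0,0],[0,0,-10,0,0,0]]]'

```text
time: 27.63
tool_pos: [0.5061, -0.1067, 0.2587]
tcp_rot: [3.136, -0.012, 0.015]
wrist_force: [-0.1, -0.2, -0.6]
width: 0.001
```

```bash
python3 - <<'E'
from h import *
s=st();S=snap('side','side20.png');W=snap('wrist','w20.png')
crop('side20.png',230,330,150,250,6,'side20c.png')
a=[cv2.imread('pics/side%dc.png'%i)[100:600,:450] for i in (17,18,20)]
cv2.imwrite('pics/cmp.png',cv2.resize(np.hstack(a),(800,296)))
E
```

```text
t 27.63 p [ 0.5061 -0.1067  0.2587] R [ 1.    -0.008  0.009] F [-0.09 -0.19 -0.64] w 0.001 q [-0.25 -0.06  1.91 -0.    1.28  1.33]
```

View pics/cmp.png

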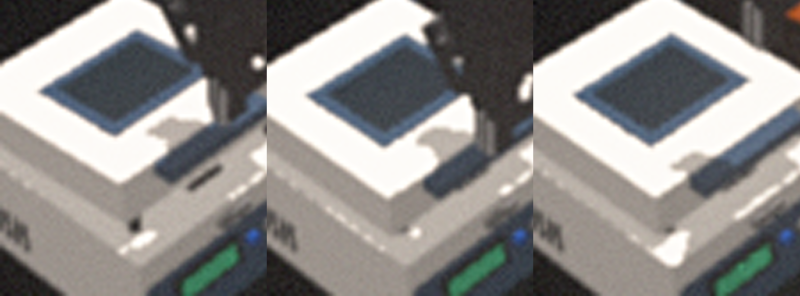

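View pics/side20.png

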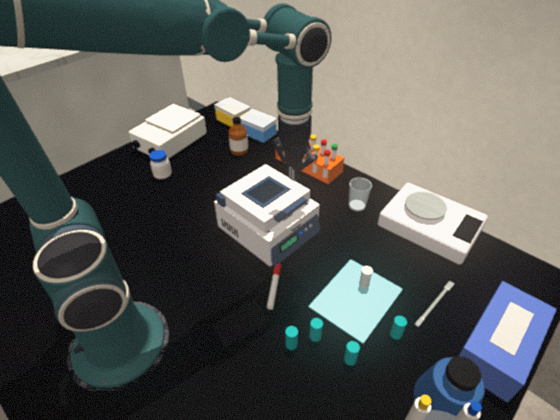

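Emit:
servo_tool --plan '[[[0,0,-1,0,0,0],[0,0,-2,0,0,0],[0,0,-2,0,0,0],[0,0,-2,0,0,0],[0,0,-2,0,0,0],[0,0,-2,0,0,0],[0,0,-2,0,0,0],[0,0,-2,0,0,0],[0,0,-2,0,0,0],[0,0,-2,0,0,0],[0,0,-2,0,0,0],[0,0,-2,0,0,0]]]'

```text
time: 28.73
tool_pos: [0.5047, -0.1063, 0.2765]
tcp_rot: [3.137, -0.012, 0.008]
wrist_force: [-0.9, -0.4, 0.1]
width: 0.001
```

```bash
python3 - <<'E'
from h import *
st();snap('side','side21.png');snap('wrist','w21.png')
def g(i): return cv2.imread(f'pics/side{i}.png',0).astype(np.float32)
ref=g(16)
# front-left lid corner region
for box in [(252,272,208,228),(248,282,175,212)]:
  x0,x1,y0,y1=box
  for i in (17,18,19,20,21):
    t=ref[y0:y1,x0:x1];I=g(i)[y0-8:y1+12,x0-8:x1+8]
    r=cv2.matchTemplate(I,t,cv2.TM_CCOEFF_NORMED);_,m,_,l=cv2.minMaxLoc(r)
    yy=r[:,l[0]];k=l[1];sub=k+(0.5*(yy[k-1]-yy[k+1])/(yy[k-1]-2*yy[k]+yy[k+1]) if 0<k<len(yy)-1 else 0)
    print(box,i,round(m,3),l[0]-8,round(sub-8,2))
E
python3 -c "
import sys;sys.path.insert(0,'.')
import cv2,numpy as np
from h import crop
for i in (16,18,20,21): crop(f'side{i}.png',245,290,195,240,8,f'z{i}.png')
cv2.imwrite('pics/zc.png',cv2.resize(np.hstack([cv2.imread(f'pics/z{i}.png') for i in (16,18,20,21)]),(800,200)))"
```

```text
t 28.73 p [ 0.5047 -0.1063  0.2765] R [ 1.    -0.008  0.005] F [-0.89 -0.38  0.13] w 0.001 q [-0.25 -0.07  1.89 -0.    1.32  1.33]
(252, 272, 208, 228) 17 0.971 0 -0.08
(252, 272, 208, 228) 18 0.957 1 3.77
(252, 272, 208, 228) 19 0.959 1 3.86
(252, 272, 208, 228) 20 0.978 1 3.59
(252, 272, 208, 228) 21 0.962 1 3.73
(248, 282, 175, 212) 17 0.94 0 0.06
(248, 282, 175, 212) 18 0.86 1 2.23
(248, 282, 175, 212) 19 0.86 1 2.24
(248, 282, 175, 212) 20 0.959 1 2.22
(248, 282, 175, 212) 21 0.953 1 2.23
```

View pics/zc.png

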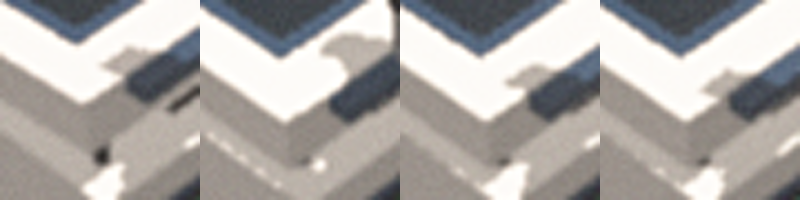

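View pics/w21.png

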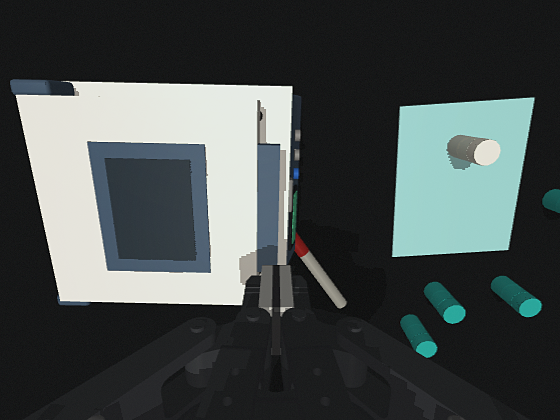

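```bash
python3 - <<'E'
from h import *
print(finish_job())
E
```

```text
the job is handed in; nothing more can be done
None
```

I put the blue-capped vial in the empty well, closed the lid and latched it. The job was handed in at about 29 s.

- **Vial:** It went into the well without side load and touched the floor with the tool tip at z = 0.1233 m, where I expected it. The upward force reached 7.4 N before I released it. Pictures taken after release show the vial upright and down in the well, level with the white-capped ones.
- **Lid fall:** I pushed it slowly from behind until it moved away from the fingers, then backed off, and it fell to its rest position by itself.
- **Catch:** I pressed the front lip down in steps of about 1 mm or less. The force rose softly to about 8 N, then climbed to 15 N with no more movement, which I took as the hard stop. I felt no distinct snap, only a small drop from 7.3 to 5.8 N partway down that I can't tie to the catch.
- **Check after backing off:** Images just after release and about a second later show the lid still at its pressed height, within 0.2 pixel, against the 3.7 pixels it moved down from rest. The catch is therefore holding.
- **Disagreements:** The cameras disagreed by about 2 mm on the well's position. I resolved this by comparing the vial with the well rim in close wrist pictures. The lip was also about 3.5 mm lower at first contact than I had calculated.
- **Other items:** The spare vial, marker, glassware and turquoise look-alikes appear unmoved in the last pictures. The robot was touching nothing at hand-in.

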